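# Pack a sine plate level with spacer plates

## Robot

A 6-joint arm with a two-finger parallel gripper is mounted at the origin on a cart in front of the work surface, level with it; the furniture and walls round the work are solid. World frame = base frame: x ahead of the robot, y to its left, z up, the work surface at z = 0. Lengths are in m, angles in rad, forces in N, time in s.
With the tool pointing down it reaches from about 0.25 to 0.725 m from the base axis. Payload 4 kg.
Tool frame: the origin (TCP) lies at the very end of the fingers, on their centre line; the grasp point (between the pads) lies 19 mm behind it; z points along the fingers, y is the line along which they close (so a half turn about z gives the same grasp; the last joint's range is limited). The gripper opens to 85 mm and grips with 20 to 120 N. Pads are 22 mm wide; open, the fingers measure 114 mm over their backs; the gripper's body (76 mm by 85 mm) begins 54 mm behind the grasp point. The pads swing forward as they close: fully open they stand 13 mm farther back than shut.
Start: joints at [1.177, 0.241, 0.005, 1.335, 0, 1.571], TCP at [0.192, 0.462, 0.231] pointing down, gripper open.
Joint ranges: [-2.72, 2.72], [-1.05, 1.87], [-1.09, 1.28], [-1.99, 2.15], [-1.42, 1.44], [-3.14, 3.14]. Speed limits (rad/s): [2.79, 2.79, 3.14, 3.14, 3.14, 3.14].

## Interface

Orientations are given as a unit quaternion [x, y, z, w].
In Python, from workcell import bot, vision, workorder gives the robot as it stands.
- The arm moves only by the shell command python3 -m creep 'ROWS' [OPENING]. ROWS is JSON, a list of rows, each a list of 2 entries, a list of its own where there are three numbers: the shift along the tool's x, y, z in mm, then the turn, a rotation vector about the tool's x, y, z in rad. In form: [[[dx, dy, dz], [wx, wy, wz]], ...]. A call has 1 to 12 rows; each row shifts and turns the commanded pose from where the row before left it, along the tool's axes as they then stand; what a row does not reach is not made up. A row lasts 1/8 s, in which the tool goes at most 62.5 mm and 10.7 degrees, less where a joint would pass 70% of its speed; a pose out of reach is approached as far as the arm can. A call is refused whole if a number of a shift passes 62.5 or a number of a turn 0.188, either way. A call with a gripper value outside its range is refused whole. OPENING is the finger opening in mm, from 0 to 85.4, set as the call begins (- or left out, the last holds). The fingers move at their own pace and stop on an object; the grip force is fixed at half the most. Time passes only in rows, so rows that do not move let the fingers close. It gives the time, the measured TCP pose, the force, the opening and the grip force at its end, in the units of the state.
- bot.get_obs(): the state, without advancing time (a new reading comes with each control period).
- vision.camera(name): name is "scene" or "top"; returns a dict with "image" (400x640x3 uint8, blue, green, red), "z_map" (400x640 float32, m along the optical axis (not along the pixel's ray), 0 where there is no reading), "K" (3x3 intrinsics, pixels), "rvec" (rotation vector, rad) and "tvec" (3), from world to camera coordinates, as OpenCV has them. Camera axes: x right, y down, z forward; pixel columns grow to the right and rows downward; lengths in m; the calibration is good to about 2 mm. A picture is of the moment at which its call begins.
- workorder.job_done(): hands the job in; it is judged then, once.
Trained networks look in a picture, given as the dict that the camera call returned (one of the last four; its "shot" number tells which), for a name from the list of things; names that differ only in an ending like _2 or _b are one class to them, and where a whole thing is asked for, a point or a joint stands for the part that bears it (a point fixed in the world has none). Each returns a list of dicts, best first, with "score" (0 to 1); they miss things now and then, are a little off and sometimes report something else, mostly with a low value. They report only what shows in the picture. A call takes as long as a camera call. They do not tell look-alikes from the thing itself.
- vision.spot_in(picture, query): "position" ([column, row] in pixels, amid what is visible of it).
- vision.place_of(picture, query): "position" ([column, row] in pixels: a listed point, or the origin of a listed thing).
The state is a dict: "clock": time; "joint_pos": joint angles; "joint_vel": joint speeds; "tau": joint torques, N m; "eef_pos": TCP position; "tool_rot": TCP orientation; "ft_force": force on the tool from outside, world axes, zero at the start; "ft_torque": the same for the moment, N m; "grip_width": finger opening in m; "grasp_force": force on a finger pad.
Only numpy, scipy, OpenCV 4.12 (cv2) and the standard library are available. Lean on these libraries where they do the work, as an engineer would, in place of code of your own. Each camera call takes 0.05 s, during which the arm holds its last target. There are 200 camera calls.

## Task

Set the sine plate level: lift the dust cap off the rest pad and set it rim down in its round recess in the base, stack the right spacer plates flat on the pad to fill the gap, then push the sprung hinged plate down over centre so that its roller rests on the stack and the plate stays lying level. Leave the rest pad in its seat and lay the spacer plates that are not needed in the steel tray, without knocking the other tools about.

Things in the scene. Friction and masses are not known exactly. Their poses are not given: they have to be found in the camera images.
- fixture: fixed steel sine plate fixture; base 114 mm (x) by 264 mm (y), 16 mm thick, origin at the centre of its underside. Along its y: cap seat at -100 mm, rest pad seat at -40, hinge axis at +85 between two cheeks (outside at x = +-57 mm, tops 92 mm above the work surface), plunger block at +123 (top 89 mm). At yaw 0 the hinge end is at the robot's left
- tilt_plate (a joint): angle of the hinged plate, rad: 0 = level, + = free end raised. Over-centre spring: above about 0.65 rad it lifts the plate to its open stop near 1.3 (push down with up to 10 N); below that it pulls the plate down and presses the roller with about 5 N on whatever is under it (on to -0.3 if nothing is). It stays either way when let go
- hinge (a point): point on the hinge axis at mid-width, 76 mm above the work surface; axes as the fixture's. The plate is 88 mm wide, 10 mm thick, its free end 140 mm from this axis, at the fixture's -y when level. The roller under the free end (16 mm diameter, 80 mm long) lies 125 mm from this axis; when level its underside is 52 mm above the base top, 68 mm above the work surface
- press_spot (a point): point on the plate's upper face, 115 mm from the hinge axis, 12 mm from mid-width, away from the knob: clear for pushing with closed fingers. Its z is the face's normal, its -y points to the free end. While open, this face looks towards the fixture's +y and slightly up: start behind it, push to the fixture's -y, then down, in an arc about the hinge
- knob (a point): black knob near the plate's free end, 17 mm across, 21 mm tall, on the upper face at the fixture's +x side, for lifting the plate open again if need be; this point lies 15 mm above the plate's face
- pad_seat (a point): point at the centre of the rest pad's counterbore, level with the base top (16 mm above the work surface); axes as the fixture's. Spacers are stacked flat on the pad here, their 40 mm length along the fixture's y (fingers that close along the fixture's x clear the open plate best)
- cap_seat (a point): centre of the floor of the cap's round recess in the base, 54 mm across and 6 mm deep (floor 10 mm above the work surface)
- cap: loose black plastic dust cap, upside-down cup 48 mm across and 28 mm tall with a round knob 16 mm across and 14 mm tall on top (42 mm overall); origin at the centre of its open underside, z up; starts over the rest pad, its rim on top of the base
- pad_low: round steel rest pad, 36 mm across, loose in a 6 mm deep counterbore, its top 10 mm above the base top, so that 42 mm of spacers make the plate level; exactly one of the three pads is present, the others are absent (None); origin at the centre of its underside; starts under the cap
- pad_mid: round steel rest pad, 36 mm across, loose in a 6 mm deep counterbore, its top 16 mm above the base top, so that 36 mm of spacers make the plate level; exactly one of the three pads is present, the others are absent (None); origin at the centre of its underside; starts under the cap
- pad_high: round steel rest pad, 36 mm across, loose in a 6 mm deep counterbore, its top 22 mm above the base top, so that 30 mm of spacers make the plate level; exactly one of the three pads is present, the others are absent (None); origin at the centre of its underside; starts under the cap
- spacer_6a: loose ground steel spacer plate, 30 mm (its x) by 40 mm (its y), 6 mm thick (its z), with a bored hole in the middle; lies flat on the work surface to the right of the sine plate; origin at the centre of its underside; absent (None) in some starts
- spacer_6b: loose ground steel spacer plate, like spacer_6a, 30 mm (its x) by 40 mm (its y), 6 mm thick (its z), with a bored hole in the middle; lies flat on the work surface to the right of the sine plate; origin at the centre of its underside; absent (None) in some starts
- spacer_12a: loose ground steel spacer plate, 30 mm (its x) by 40 mm (its y), 12 mm thick (its z), with a bored hole in the middle; lies flat on the work surface to the right of the sine plate; origin at the centre of its underside; absent (None) in some starts
- spacer_12b: loose ground steel spacer plate, like spacer_12a, 30 mm (its x) by 40 mm (its y), 12 mm thick (its z), with a bored hole in the middle; lies flat on the work surface to the right of the sine plate; origin at the centre of its underside; absent (None) in some starts
- spacer_18a: loose ground steel spacer plate, 30 mm (its x) by 40 mm (its y), 18 mm thick (its z), with a bored hole in the middle; lies flat on the work surface to the right of the sine plate; origin at the centre of its underside; absent (None) in some starts
- spacer_18b: loose ground steel spacer plate, like spacer_18a, 30 mm (its x) by 40 mm (its y), 18 mm thick (its z), with a bored hole in the middle; lies flat on the work surface to the right of the sine plate; origin at the centre of its underside; absent (None) in some starts
- spacer_24: loose ground steel spacer plate, 30 mm (its x) by 40 mm (its y), 24 mm thick (its z), with a bored hole in the middle; lies flat on the work surface to the right of the sine plate; origin at the centre of its underside; absent (None) in some starts
- tray: loose open dark steel tray, 115 mm (x) by 145 mm (y) by 22 mm tall outside, walls and floor 3 mm; origin at the centre of its underside; stands to the left of the sine plate
- hex_nut: bystander: dark hexagon nut 28 mm wide, 13 mm tall, among the spacers
- knurled_nut: bystander: round knurled nut 36 mm wide, 16 mm tall, beyond the spacers to the right
- marker: bystander: marker pen 126 mm long, 14 mm thick, at the front edge of the work surface
- dial_gauge: bystander: round dial gauge 94 x 58 x 22 mm, in front of the sine plate to the right
Things that resemble listed ones, but are neither listed nor needed, are in the scene too. Leave any brown look-alike of the cap alone.

How it is judged:
On the way, in this order (a step that is already met when the one before it is completed fails the run):
1. the dust cap sits in its recess in the base (horizontal distance between cap and cap_seat below 0.006 m and distance between cap and cap_seat below 0.007 m and angle between cap's own z axis and vertical below 0.1 rad), for 0.2 s.
2. the hinged plate is down on the stack and lies level (all of step 1 and value of joint tilt_plate between -0.02 and 0.02 rad), for 0.3 s.
At the end, for the whole second after the job is handed in: The hinged plate stays down within 0.02 rad of level on the stacked spacers; the cap sits flat in its recess (within 6 mm of its centre); the rest pad is still in its seat; every spacer present either lies flat in the stack (centre within 15 mm of the pad's centre) or lies in the tray (all of step 2 and horizontal distance between each of pad_low, pad_mid, pad_high and pad_seat below 0.006 m and ((horizontal distance between spacer_6a and pad_seat below 0.015 m and angle between the z axis of spacer_6a and the z axis of fixture, either way round below 0.1 rad) or (x of spacer_6a in the frame of tray between -0.056 and 0.056 m and y of spacer_6a in the frame of tray between -0.071 and 0.071 m and z of spacer_6a in the frame of tray between -0.002 and 0.045 m)) and ((horizontal distance between spacer_6b and pad_seat below 0.015 m and angle between the z axis of spacer_6b and the z axis of fixture, either way round below 0.1 rad) or (x of spacer_6b in the frame of tray between -0.056 and 0.056 m and y of spacer_6b in the frame of tray between -0.071 and 0.071 m and z of spacer_6b in the frame of tray between -0.002 and 0.045 m)) and ((horizontal distance between spacer_12a and pad_seat below 0.015 m and angle between the z axis of spacer_12a and the z axis of fixture, either way round below 0.1 rad) or (x of spacer_12a in the frame of tray between -0.056 and 0.056 m and y of spacer_12a in the frame of tray between -0.071 and 0.071 m and z of spacer_12a in the frame of tray between -0.002 and 0.045 m)) and ((horizontal distance between spacer_12b and pad_seat below 0.015 m and angle between the z axis of spacer_12b and the z axis of fixture, either way round below 0.1 rad) or (x of spacer_12b in the frame of tray between -0.056 and 0.056 m and y of spacer_12b in the frame of tray between -0.071 and 0.071 m and z of spacer_12b in the frame of tray between -0.002 and 0.045 m)) and ((horizontal distance between spacer_18a and pad_seat below 0.015 m and angle between the z axis of spacer_18a and the z axis of fixture, either way round below 0.1 rad) or (x of spacer_18a in the frame of tray between -0.056 and 0.056 m and y of spacer_18a in the frame of tray between -0.071 and 0.071 m and z of spacer_18a in the frame of tray between -0.002 and 0.045 m)) and ((horizontal distance between spacer_18b and pad_seat below 0.015 m and angle between the z axis of spacer_18b and the z axis of fixture, either way round below 0.1 rad) or (x of spacer_18b in the frame of tray between -0.056 and 0.056 m and y of spacer_18b in the frame of tray between -0.071 and 0.071 m and z of spacer_18b in the frame of tray between -0.002 and 0.045 m)) and ((horizontal distance between spacer_24 and pad_seat below 0.015 m and angle between the z axis of spacer_24 and the z axis of fixture, either way round below 0.1 rad) or (x of spacer_24 in the frame of tray between -0.056 and 0.056 m and y of spacer_24 in the frame of tray between -0.071 and 0.071 m and z of spacer_24 in the frame of tray between -0.002 and 0.045 m))); the robot touches nothing.
It fails at once if the hex nut is knocked more than 40 mm from its place (distance of hex_nut from where it was at the start of the episode above 0.04 m).
It fails at once if the knurled nut is knocked more than 40 mm from its place (distance of knurled_nut from where it was at the start of the episode above 0.04 m).
It fails at once if the marker is knocked more than 40 mm from its place (distance of marker from where it was at the start of the episode above 0.04 m).
It fails at once if the dial gauge is knocked more than 40 mm from its place (distance of dial_gauge from where it was at the start of the episode above 0.04 m).
Of pad_low, pad_mid, pad_high only 1 to 1 are there at a start; the rules pass over those that are not, and their reading is None.
Of spacer_6a, spacer_6b, spacer_12a, spacer_12b, spacer_18a, spacer_18b, spacer_24 only 5 to 7 are there at a start; the rules pass over those that are not, and their reading is None.
At some moment in a run one of tray may be knocked a few centimetres aside while the robot is not near it.
Once in a run the grip may slacken for a moment while it holds something.
It also fails if it takes over 210 s, if anything falls off the work surface, if the arm or the gripper's body presses on something with over 40 N, if the wrist force passes 120 N, or if a joint passes its speed limit or range.

## Working session

There is one attempt and no reset: what is moved stays moved. The work goes in short steps, Python scripts to look and compute and a shell command to move; the robot and the scene stay as the last step left them, time stands still between calls to the robot, and variables do not carry over. Pictures are saved under pics/ and viewed, at most 14 in all, crops included, and the job is handed in when it is done.

```bash
ls; mkdir -p pics
cat > h.py <<'E'
import numpy as np, cv2, json
from scipy.spatial.transform import Rotation as R
from workcell import bot, vision, workorder
def cam(n):
    p=vision.camera(n); p['R']=cv2.Rodrigues(np.array(p['rvec'],float))[0]; p['t']=np.array(p['tvec'],float).ravel(); return p
def cloud(p):
    z=p['z_map']; v,u=np.indices(z.shape); K=np.array(p['K'])
    c=np.stack([(u-K[0,2])/K[0,0]*z,(v-K[1,2])/K[1,1]*z,z],-1)
    w=(c-p['t'])@p['R']; w[z==0]=np.nan; return w
def at_z(p,uv,h):
    K=np.array(p['K']); d=p['R'].T@np.array([(uv[0]-K[0,2])/K[0,0],(uv[1]-K[1,2])/K[1,1],1]); o=-p['R'].T@p['t']
    return o+d*(h-o[2])/d[2]
def proj(p,w):
    K=np.array(p['K']); c=p['R']@np.array(w)+p['t']; return K[:2,:2]@(c[:2]/c[2])+K[:2,2]
def st():
    o=bot.get_obs(); print(round(o['clock'],2),np.round(o['eef_pos'],4),np.round(R.from_quat(o['tool_rot']).as_matrix().ravel(),3),'F',np.round(o['ft_force'],1),'w',round(o['grip_width'],4),'g',round(o['grasp_force'],1)); return o
E
cat > a.py <<'E'
from h import *
o=st(); 
for n in ['top','scene']:
    p=cam(n); cv2.imwrite(f'pics/{n}0.png',p['image']); w=cloud(p); np.save(f'{n}0.npy',w)
    print(n,'cam at',-p['R'].T@p['t'])
    for q in ['cap','pad_seat','cap_seat','fixture','hinge','press_spot','knob','spacer_6a','spacer_12a','spacer_18a','spacer_24','tray','hex_nut','knurled_nut','pad_low']:
        for d in vision.place_of(p,q)[:6]:
            if d['score']<.25: continue
            u,v=d['position']; i,j=int(round(v)),int(round(u))
            print(q,round(d['score'],2),np.round(d['position']),np.round(w[i,j],3) if 0<=i<400 and 0<=j<640 else '')
E
python3 a.py
```

```text
pics
0.0 [0.1916 0.4611 0.2304] [-0.923  0.384 -0.001  0.384  0.923 -0.002 -0.    -0.002 -1.   ] F [0.2 0.4 0.7] w 0.0851 g 0.0
top cam at [ 0.48265441 -0.04214812  1.39124655]
cap 0.82 [225. 119.] [0.812 0.204 0.027]
cap 0.6 [290. 239.] [0.489 0.016 0.053]
pad_seat 0.65 [288. 240.] [0.486 0.021 0.055]
cap_seat 0.85 [310. 237.] [ 0.496 -0.036  0.012]
cap_seat 0.33 [429. 210.] [ 0.577 -0.36   0.015]
fixture 0.69 [274. 241.] [0.483 0.061 0.018]
hinge 0.93 [241. 252.] [0.454 0.132 0.138]
hinge 0.58 [182. 244.] [ 0.469  0.312 -0.001]
press_spot 0.76 [244. 250.] [0.46  0.116 0.201]
press_spot 0.44 [425. 261.] [ 0.438 -0.351  0.01 ]
knob 0.8 [237. 236.] [0.492 0.133 0.204]
knob 0.5 [393. 264.] [ 0.428 -0.264  0.011]
spacer_6a 0.5 [397. 235.] [ 0.507 -0.274  0.008]
spacer_12a 0.64 [425. 260.] [ 0.44  -0.352  0.008]
spacer_18a 0.5 [430. 211.] [ 0.574 -0.362  0.018]
spacer_24 0.48 [362. 207.] [ 0.58  -0.175  0.025]
tray 0.74 [182. 247.] [0.461 0.31  0.006]
hex_nut 0.65 [272. 244.] [0.474 0.066 0.022]
hex_nut 0.48 [360. 278.] [ 0.389 -0.174  0.021]
hex_nut 0.45 [391. 263.] [ 0.43  -0.26   0.00
[... 541 characters left out ...]
84 0.111 0.202]
knob 0.36 [291. 224.] [ 0.497 -0.032  0.007]
spacer_6a 0.75 [412. 268.] [ 0.655 -0.435  0.006]
spacer_6a 0.46 [336. 258.] [ 0.509 -0.281  0.003]
spacer_12a 0.65 [328. 279.] [ 0.429 -0.37   0.008]
spacer_18a 0.71 [292. 225.] [ 0.497 -0.04   0.006]
spacer_18a 0.58 [374. 266.] [ 0.568 -0.381  0.011]
spacer_24 0.71 [285. 251.] [ 0.401 -0.18   0.007]
spacer_24 0.42 [338. 236.] [ 0.568 -0.199  0.02 ]
tray 0.64 [238. 195.] [ 0.449  0.296 -0.002]
hex_nut 0.58 [306. 266.] [ 0.415 -0.278  0.004]
knurled_nut 0.44 [258. 158.] [0.451 0.1   0.197]
knurled_nut 0.41 [412. 269.] [ 0.651 -0.439  0.007]
pad_low 0.68 [376. 269.] [ 0.57  -0.387  0.004]
pad_low 0.55 [265. 159.] [0.482 0.116 0.184]
```

```bash
python3 - <<'E'
import cv2
a=cv2.imread('pics/top0.png')[140:320,150:480]
cv2.imwrite('pics/top0c.png',cv2.resize(a,(800,436),interpolation=cv2.INTER_CUBIC))
a=cv2.imread('pics/scene0.png')[120:310,200:450]
cv2.imwrite('pics/scene0c.png',cv2.resize(a,(780,593),interpolation=cv2.INTER_CUBIC))
E
cat > seg.py <<'E'
from h import *
w=np.load('top0.npy'); 
m=((w[...,2]>0.003)&(w[...,1]<-0.09)&(w[...,1]>-0.5)&(w[...,0]>0.3)&(w[...,0]<0.72)).astype('uint8')
n,l,s,c=cv2.connectedComponentsWithStats(m)
for i in range(1,n):
    if s[i,4]<15: continue
    P=w[l==i]; z=np.median(P[:,2]); T=P[P[:,2]>z-0.004]
    r=cv2.minAreaRect((T[:,:2]*1000).astype('float32'))
    print(i,s[i,4],'rect mm',np.round(r[0],1),np.round(r[1],1),round(r[2],1),'z',np.round(np.percentile(P[:,2],[10,50,90])*1000,1))
E
python3 seg.py
```

```text
1 1771 rect mm [ 693.7 -185.1] [187.8  52.6] 89.8 z [29.  73.  81.7]
2 788 rect mm [ 683.  -396.3] [143.3  66.4] 79.5 z [  6.3  94.5 108.2]
75 38 rect mm [ 651.9 -497.6] [ 4.1 34.1] 89.2 z [ 4.3 13.7 21.4]
250 200 rect mm [ 583.2 -181.2] [39.3 30.5] 71.8 z [ 4.7 22.8 27. ]
298 184 rect mm [ 580.4 -367.6] [29.9 41. ] 6.3 z [ 9.9 17.1 21.9]
308 199 rect mm [ 565.6 -485.6] [27.8 63.8] 88.9 z [ 4.9 11.1 16.1]
462 145 rect mm [ 511.5 -276. ] [44.5 46.9] 60.5 z [3.6 5.8 9.4]
522 186 rect mm [ 502.6 -195.4] [38.8 29.4] 64.8 z [ 8.  17.1 21. ]
779 181 rect mm [ 435.4 -350.4] [29.9 39.8] 20.2 z [ 6.6 11.4 15.4]
853 77 rect mm [ 421.8 -268.6] [23.3 25. ] 46.3 z [ 8.4 12.8 16. ]
872 425 rect mm [ 388.5 -164.2] [75.4 56.8] 0.4 z [14.5 20.1 24.3]
924 159 rect mm [ 399.3 -470.5] [68. 28.] 72.1 z [ 5.2  9.6 13.3]
```

View pics/top0c.png

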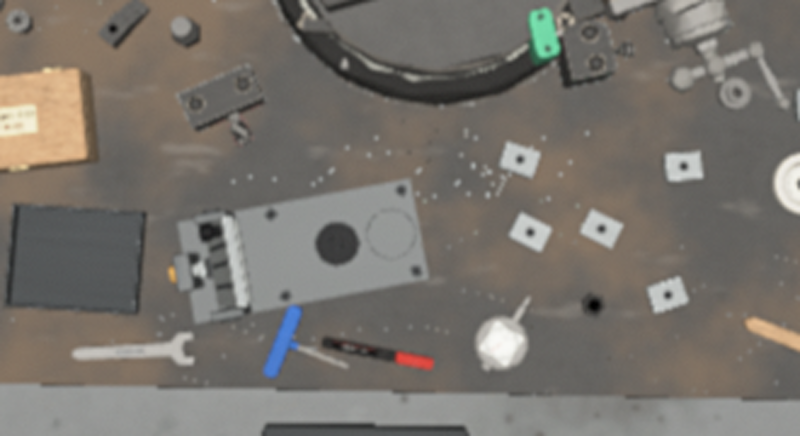

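View pics/scene0c.png

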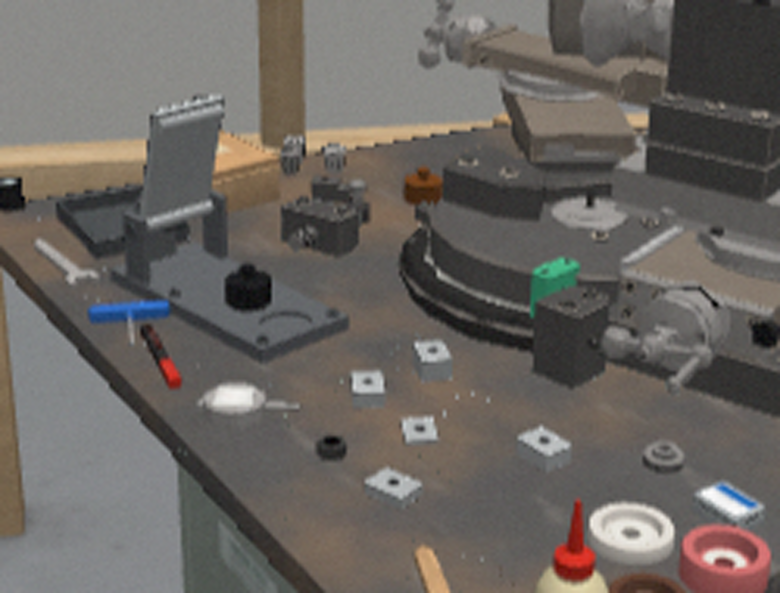

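The scene shows the open plate at the left, and the black cap on its pad (about 337,243 in the top crop) with the recess to its right (390,233). Five spacers are present. By height they are 24 mm (583,-181), 18 mm (503,-195), 6 mm (511,-276), 18 mm (580,-367) and 12 mm (435,-350). The brown cap look-alike is at the back.

```bash
cat > fix.py <<'E'
from h import *
from scipy.optimize import least_squares, minimize
w=np.load('top0.npy'); im=cv2.imread('pics/top0.png')
m=((w[...,2]>0.009)&(w[...,2]<0.024)&(w[...,1]<0.2)&(w[...,1]>-0.11)&(w[...,0]>0.36)&(w[...,0]<0.62)).astype('uint8')
m=cv2.morphologyEx(m,cv2.MORPH_OPEN,np.ones((5,5)))
n,l,s,c=cv2.connectedComponentsWithStats(m); i=1+np.argmax(s[1:,4])
P=w[l==i]; r=cv2.minAreaRect((P[:,:2]*1000).astype('float32')); print('base',r, np.median(P[:,2]))
p=cam('top')
g=cv2.GaussianBlur(cv2.cvtColor(p['image'],cv2.COLOR_BGR2GRAY).astype('float32'),(0,0),.7)
# refine: maximize brightness step inside/outside of three visible edges
def pt(x,y,ya,lx,ly,z): c,s=np.cos(ya),np.sin(ya); return np.stack([x+c*lx-s*ly,y+s*lx+c*ly,np.full_like(lx,z)],-1)
K=np.array(p['K'])
def samp(W):
    c=W@p['R'].T+p['t']; u=c[:,:2]/c[:,2:]*[K[0,0],K[1,1]]+K[:2,2]
    return cv2.remap(g,u[:,0].astype('float32')[None],u[:,1].astype('float32')[None],cv2.INTER_LINEAR)[0]
ys=np.linspace(-.128,.05,90); xs=np.linspace(-.053,.053,60); o=np.ones
def cost(q):
    x,y,a=q[0]/1000,q[1]/1000,q[2]/100; f=0
    for d in (.003,):
        for sg in(-1,1): f+=(samp(pt(x,y,a,sg*(.057-d)*o(90),ys,.016))-samp(pt(x,y,a,sg*(.057+d)*o(90),ys,.016))).mean()
        f+=(samp(pt(x,y,a,xs,-(.132-d)*o(60),.016))-samp(pt(x,y,a,xs,-(.132+d)*o(60),.016))).mean()
    return -f
best=None
for a0 in (8,11,14):
  for X in (478,484,490):
    for Y in (50,60,70):
        q=minimize(cost,[X,Y,a0*1.745],method='Nelder-Mead')
        if best is None or q.fun<best.fun: best=q
x,y,a=best.x/[1000,1000,100]; print('fixture',x,y,np.degrees(a),best.fun)
for n,ly,z in(('cap_seat',-.1,.01),('pad_seat',-.04,.016),('hinge',.085,.076)):
    W=pt(x,y,a,np.zeros(1),np.array([ly]),z)[0]; print(n,W,proj(p,W))
# cap blob: dark, cap knob top
d=((w[...,2]>.035)&(w[...,2]<.07)&(w[...,1]<.06)&(w[...,1]>-.05)&(w[...,0]>.44)&(w[...,0]<.55))
print('cap pts',np.mean(w[d],0),cv2.minEnclosingCircle((w[d][:,:2]*1000).astype('float32')))
# tray
t=((w[...,2]>.012)&(w[...,2]<.035)&(w[...,1]>.2)&(w[...,1]<.42)&(w[...,0]>.36)&(w[...,0]<.56))
print('tray',cv2.minAreaRect((w[t][:,:2]*1000).astype('float32')))
E
python3 fix.py
```

```text
base ((482.96063232421875, 25.92321014404297), (114.08641052246094, 196.95977783203125), 11.922239303588867) 0.015600725655078855
fixture 0.47748730548966967 0.0586384514358969 11.968583283819703 -89.4200668334961
cap_seat [ 0.49822484 -0.03918769  0.01      ] [311.10869497 236.11770744]
pad_seat [0.48578232 0.01950799 0.016     ] [289.32153148 240.19050681]
hinge [0.4598604  0.14179068 0.076     ] [240.58995105 249.08506419]
cap pts [0.48456411 0.019791   0.04495829] ((484.5426330566406, 20.065555572509766), 23.9293212890625)
tray ((457.09637451171875, 317.81170654296875), (218.4058380126953, 175.59597778320312), 7.978415012359619)
```

```bash
cat >> h.py <<'E'
def plan(wps,step=55,start=None,last=None):
    """wps: (x,y,z[m],phi deg of tool x) ; prints rows (tool axes) per segment"""
    o=bot.get_obs(); Rm=R.from_quat(o['tool_rot']); p=np.array(o['eef_pos'])*1000
    for k,(x,y,z,ph,*s) in enumerate(wps):
        a=np.radians(ph); T=np.array([[np.cos(a),np.sin(a),0],[np.sin(a),-np.cos(a),0],[0,0,-1]]).T
        T=np.column_stack([[np.cos(a),np.sin(a),0],[np.sin(a),-np.cos(a),0],[0,0,-1]])
        q=np.array([x,y,z])*1000; rv=(Rm.inv()*R.from_matrix(T)).as_rotvec()
        sp=s[0] if s else step
        n=max(1,int(np.ceil(np.linalg.norm(q-p)/sp-.02)),int(np.ceil(np.abs(rv).max()/.17-.05)))
        rows=[]
        if np.linalg.norm(rv)<.004: rv=rv*0
        for i in range(n):
            d=Rm.inv().apply((q-p)/n); rows.append([[round(v,1) for v in d],[round(v,3) for v in rv/n]])
            Rm=Rm*R.from_rotvec(rv/n)
        # all-equal rows compressed print
        def tz(r): return json.dumps(r).replace('.0,',',').replace('.0]',']').replace('-0,','0,').replace('-0]','0]').replace(' ','')
        if np.linalg.norm(rv)==0: print(k,f'{n} x',tz(rows[0]))
        else: print(k,','.join(tz(r) for r in rows))
        p=q
E
python3 -c "
from h import *
plan([(.27,.20,.25,102),(.33,-.04,.22,102),(.4845,.0199,.10,102),(.4845,.0199,.024,102)])"
```

```text
0 [[-28.8,-35.3,-3.1],[0,0,0.161]],[[-34.1,-30.2,-3.1],[0,0,0.161]],[[-38.5,-24.4,-3.1],[0,0,0.161]],[[-41.9,-17.9,-3.1],[0,0,0.161]],[[-44.2,-10.9,-3.1],[0,0,0.161]],[[-45.4,-3.7,-3.1],[0,0,0.161]]
1 5 x [[-49.4,1.8,6],[0,0,0]]
2 4 x [[6.6,40.9,30],[0,0,0]]
3 2 x [[0,0,38],[0,0,0]]
```

```bash
python3 -m creep '[[[-28.8,-35.3,-3.1],[0,0,0.161]],[[-34.1,-30.2,-3.1],[0,0,0.161]],[[-38.5,-24.4,-3.1],[0,0,0.161]],[[-41.9,-17.9,-3.1],[0,0,0.161]],[[-44.2,-10.9,-3.1],[0,0,0.161]],[[-45.4,-3.7,-3.1],[0,0,0.161]],[[-49.4,1.8,6],[0,0,0]],[[-49.4,1.8,6],[0,0,0]],[[-49.4,1.8,6],[0,0,0]],[[-49.4,1.8,6],[0,0,0]],[[-49.4,1.8,6],[0,0,0]]]' 75
python3 -m creep '[[[6.6,40.9,30],[0,0,0]],[[6.6,40.9,30],[0,0,0]],[[6.6,40.9,30],[0,0,0]],[[6.6,40.9,30],[0,0,0]],[[0,0,0],[0,0,0]],[[0,0,0],[0,0,0]]]'
python3 -c "
from h import *
st();plan([(.4845,.0199,.024,102)])"
```

```text
clock: 3.02
eef_pos: [0.3311, -0.0414, 0.2201]
tool_rot: [0.629, 0.778, 0.001, 0.001]
ft_force: [0.9, 0.6, 0.3]
grip_width: 0.0749
grasp_force: 0.0
clock: 3.78
eef_pos: [0.4845, 0.0202, 0.0998]
tool_rot: [0.629, 0.778, -0.001, -0.001]
ft_force: [-0.1, 0.5, 0.2]
grip_width: 0.0747
grasp_force: 0.0
3.77 [0.4845 0.0202 0.0998] [-0.21   0.978 -0.001  0.978  0.21  -0.     0.    -0.002 -1.   ] F [-0.1  0.5  0.2] w 0.0747 g 0.0
0 2 x [[-0.2,0,37.9],[0,0,0]]
```

```bash
python3 -m creep '[[[0,0,38],[0,0,0]],[[0,0,38],[0,0,0]],[[0,0,0],[0,0,0]]]'
python3 -m creep '[[[0,0,0],[0,0,0]],[[0,0,0],[0,0,0]],[[0,0,0],[0,0,0]],[[0,0,0],[0,0,0]],[[0,0,0],[0,0,0]],[[0,0,0],[0,0,0]]]' 30
python3 -m creep '[[[0,0,-30],[0,0,0]],[[0,0,-30],[0,0,0]],[[0,0,0],[0,0,0]]]'
python3 -c "
from h import *
o=st();plan([(.4982,-.0392,o['eef_pos'][2],102)])
p=cam('top');cv2.imwrite('pics/t1.png',cv2.resize(p['image'][200:280,240:350],(770,560),interpolation=cv2.INTER_CUBIC))"
```

```text
clock: 4.15
eef_pos: [0.4823, 0.0198, 0.0233]
tool_rot: [0.629, 0.777, -0.001, -0.002]
ft_force: [-1.3, -0.5, 0.1]
grip_width: 0.075
grasp_force: 0.0
clock: 4.9
eef_pos: [0.4866, 0.0201, 0.0268]
tool_rot: [0.629, 0.778, 0.001, 0.002]
ft_force: [-2.6, -0.9, 6.6]
grip_width: 0.0457
grasp_force: 60.0
clock: 5.28
eef_pos: [0.4884, 0.0204, 0.088]
tool_rot: [0.629, 0.778, 0.003, 0.003]
ft_force: [-0.5, 0.1, -0.6]
grip_width: 0.0457
grasp_force: 61.5
5.28 [0.4884 0.0204 0.088 ] [-0.209  0.978  0.009  0.978  0.209  0.    -0.001  0.009 -1.   ] F [-0.5  0.1 -0.6] w 0.0457 g 61.5
0 [[-30.2,-1.4,0],[0.004,0.001,0.001]],[[-30.2,-1.4,0],[0.004,0.001,0.001]]
```

View pics/t1.png

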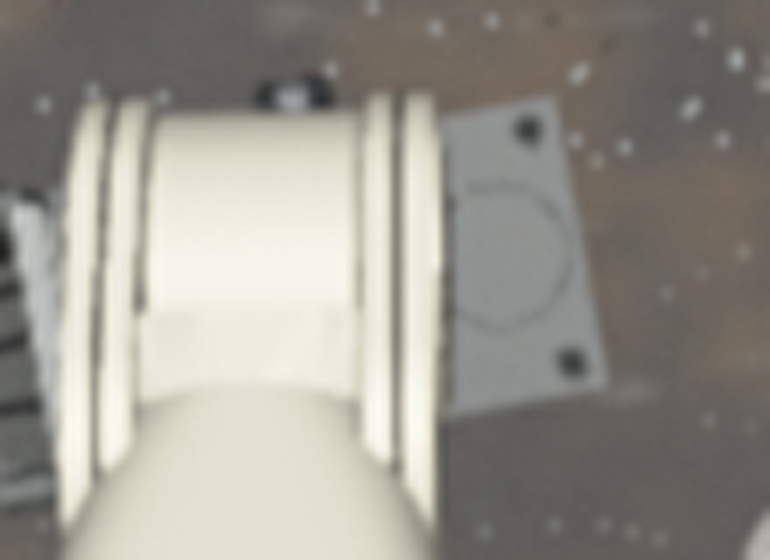

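The arm holds the cap, and the recess at about (505,255) in the crop is free. Next I move over the recess and lower gently.

```bash
python3 -m creep '[[[-30.2,-1.4,0],[0.004,0.001,0]],[[-30.2,-1.4,0],[0.004,0.001,0]],[[0,0,20],[0,0,0]],[[0,0,20],[0,0,0]],[[0,0,10],[0,0,0]],[[0,0,0],[0,0,0]]]'
python3 -c "
from h import *
o=st();plan([(.4982,-.0392,.024,102,6)])
p=cam('scene');
for q in ('cap','cap_seat','pad_low'): 
  for d in vision.place_of(p,q)[:3]: print(q,d['score'],d['position'])
print(proj(p,(.4982,-.0392,.01)),proj(p,(.4858,.0195,.026)))
cv2.imwrite('pics/s1.png',cv2.resize(p['image'][170:250,230:340],(770,560),interpolation=cv2.INTER_CUBIC))"
```

```text
clock: 6.08
eef_pos: [0.4936, -0.0392, 0.033]
tool_rot: [0.629, 0.778, -0.003, -0.004]
ft_force: [-0.6, 0.4, -0.5]
grip_width: 0.0456
grasp_force: 61.5
6.08 [ 0.4936 -0.0392  0.033 ] [-0.21   0.978 -0.011  0.978  0.21   0.     0.003 -0.01  -1.   ] F [-0.6  0.4 -0.5] w 0.0456 g 61.5
0 [[-0.5,2.3,4.5],[-0.005,-0.001,0.001]],[[-0.5,2.3,4.5],[-0.005,-0.001,0.001]]
cap 0.43 [335.1, 182.8]
cap_seat 0.82 [289.3, 226.0]
pad_low 0.66 [334.4, 239.4]
pad_low 0.53 [278.1, 218.4]
pad_low 0.47 [290.8, 222.6]
[292.23393026 223.81249924] [280.35972366 213.34761923]
```

View pics/s1.png

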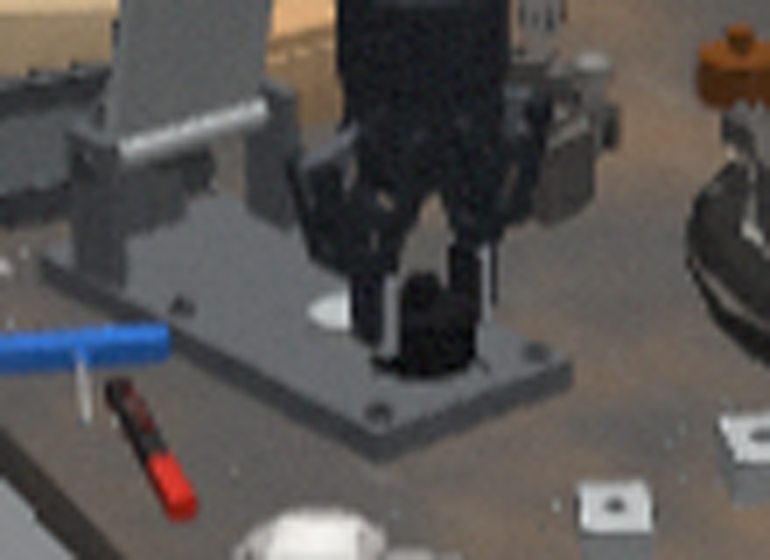

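The cap is held over the recess at about (430,345), and the pad (330,312) is exposed. I'll wait for the arm to settle and check the pose.

```bash
python3 -m creep '[[[0,0,0],[0,0,0]],[[0,0,0],[0,0,0]],[[0,0,0],[0,0,0]]]' | sed -n 2,4p
python3 -c "
from h import *
for i in range(4): st(); cam('top')
st();plan([(.4982,-.0392,.024,102,6)])"
```

```text
eef_pos: [0.4948, -0.0393, 0.0341]
tool_rot: [0.629, 0.778, -0.002, -0.003]
ft_force: [0.9, -0.5, -0.7]
6.65 [ 0.4948 -0.0393  0.0341] [-0.209  0.978 -0.008  0.978  0.209  0.     0.002 -0.008 -1.   ] F [ 0.9 -0.5 -0.7] w 0.0457 g 46.5
6.7 [ 0.4947 -0.0393  0.034 ] [-0.209  0.978 -0.008  0.978  0.209  0.     0.002 -0.008 -1.   ] F [ 0.5  0.7 -0.5] w 0.0458 g 46.5
6.75 [ 0.4947 -0.0393  0.034 ] [-0.209  0.978 -0.008  0.978  0.209  0.     0.002 -0.008 -1.   ] F [-0.4 -0.4 -1.2] w 0.0455 g 62.8
6.8 [ 0.4946 -0.0393  0.0339] [-0.209  0.978 -0.008  0.978  0.209  0.     0.002 -0.008 -1.   ] F [-0.3 -0.8 -0.7] w 0.0458 g 61.3
6.85 [ 0.4946 -0.0393  0.0339] [-0.209  0.978 -0.008  0.978  0.209  0.     0.002 -0.008 -1.   ] F [-0.5  0.5 -1.7] w 0.0455 g 61.3
0 [[-0.3,1.8,4.9],[-0.004,-0.001,0.001]],[[-0.3,1.8,4.9],[-0.004,-0.001,0.001]]
```

```bash
python3 -m creep '[[[-0.3,3.6,0],[-0.008,-0.002,0]],[[0,0,0],[0,0,0]],[[0,0,0],[0,0,0]]]' | sed -n 2,4p
python3 -c "
from h import *
st();plan([(.4982,-.0392,.024,102,6)])"
```

```text
eef_pos: [0.4982, -0.0388, 0.0338]
tool_rot: [0.629, 0.778, -0.0, -0.0]
ft_force: [-0.0, 0.1, -0.7]
7.22 [ 0.4982 -0.0388  0.0338] [-0.209  0.978 -0.     0.978  0.209  0.     0.    -0.    -1.   ] F [-0.   0.1 -0.7] w 0.0457 g 61.3
0 2 x [[-0.2,0,4.9],[0,0,0]]
```

```bash
for i in 1; do python3 -m creep '[[[0,0,4],[0,0,0]],[[0,0,3],[0,0,0]],[[0,0,0],[0,0,0]]]' | sed -n 2,4p; python3 -m creep '[[[0,0,3],[0,0,0]],[[0,0,2],[0,0,0]],[[0,0,0],[0,0,0]]]' | sed -n 2,4p; python3 -m creep '[[[0,0,2],[0,0,0]],[[0,0,2],[0,0,0]],[[0,0,0],[0,0,0]]]' | sed -n 2,4p; done
```

```text
eef_pos: [0.4978, -0.0388, 0.0264]
tool_rot: [0.629, 0.778, -0.0, -0.0]
ft_force: [0.2, 0.5, -1.0]
eef_pos: [0.498, -0.0389, 0.0216]
tool_rot: [0.629, 0.778, -0.0, -0.0]
ft_force: [-0.5, 0.1, -0.9]
eef_pos: [0.4985, -0.0389, 0.0207]
tool_rot: [0.629, 0.778, 0.0, 0.001]
ft_force: [-7.8, 0.6, 20.8]
```

```bash
python3 -m creep '[[[0,0,-1],[0,0,0]],[[0,0,0],[0,0,0]],[[0,0,0],[0,0,0]]]' 62
python3 -m creep '[[[0,0,-50],[0,0,0]],[[0,0,-50],[0,0,0]],[[-60,0,-10],[0,0,0]],[[-60,0,0],[0,0,0]],[[-40,0,0],[0,0,0]],[[0,0,0],[0,0,0]]]'
cat > look.py <<'E'
from h import *
import sys
st(); p=cam('top'); w=cloud(p); np.save('top1.npy',w); cv2.imwrite('pics/top1.png',p['image'])
def blob(x,y,r,z0,z1):
    d=(np.hypot(w[...,0]-x,w[...,1]-y)<r)&(w[...,2]>z0)&(w[...,2]<z1); return w[d]
c=blob(.4982,-.0392,.035,.026,.06); print('cap',cv2.minEnclosingCircle((c[:,:2]*1000).astype('float32')),'body z',np.median(c[:,2]),'top',np.percentile(c[:,2],98))
c=blob(.4858,.0195,.03,.021,.06); print('pad',cv2.minEnclosingCircle((c[:,:2]*1000).astype('float32')),c[:,:2].mean(0),'z',np.percentile(c[:,2],[20,50,80]))
c=blob(.4858,.0195,.06,-.01,.021); print('base z',np.median(c[:,2]))
s=cam('scene'); c=cloud(s); d=np.hypot(c[...,0]-.4858,c[...,1]-.0195)<.012; print('scene pad z',np.median(c[d][:,2]))
cv2.imwrite('pics/t2.png',cv2.resize(p['image'][200:280,230:340],(770,560),interpolation=cv2.INTER_CUBIC))
E
python3 look.py
```

```text
clock: 8.72
eef_pos: [0.4981, -0.0389, 0.0185]
tool_rot: [0.629, 0.778, -0.0, -0.0]
ft_force: [0.3, 0.2, -0.0]
grip_width: 0.062
grasp_force: 0.0
clock: 9.48
eef_pos: [0.532, -0.1981, 0.1281]
tool_rot: [0.63, 0.776, -0.0, 0.0]
ft_force: [-0.6, 0.2, -0.7]
grip_width: 0.0623
grasp_force: 0.0
9.47 [ 0.532  -0.1981  0.1281] [-0.205  0.979 -0.     0.979  0.205 -0.    -0.    -0.    -1.   ] F [-0.6  0.2 -0.7] w 0.0623 g 0.0
cap ((497.5881652832031, -38.9753532409668), 23.5620059967041) body z 0.03783539019149061 top 0.05458908974272071
pad ((487.62371826171875, 20.126728057861328), 29.464397430419922) [0.48485336 0.01899512] z [0.02298323 0.0253345  0.02770211]
base z 0.015264039889858406
scene pad z 0.022772229263780232
```

View pics/t2.png

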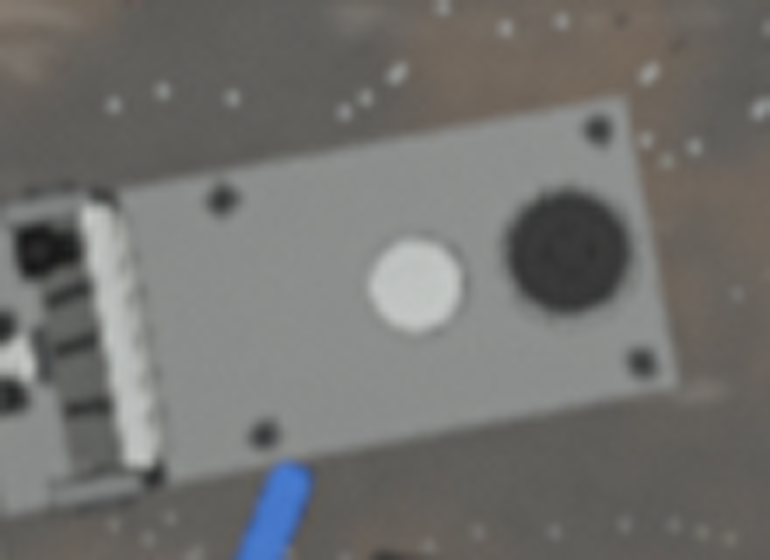

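The cap sits in the recess at (568,250). The pad (415,285) is in its seat with its top 10 mm above the base, so it is pad_low. That needs 42 mm, which is 24 + 18. Next I refine the spacer poses.

```bash
cat > sp.py <<'E'
from h import *
def spacers(p,items):
    g=cv2.cvtColor(p['image'],cv2.COLOR_BGR2GRAY); S=8; out={}
    for n,(x,y,h) in items.items():
        u,v=np.round(proj(p,(x,y,h))).astype(int); r=16
        c=g[v-r:v+r,u-r:u+r]; c=cv2.resize(c,None,fx=S,fy=S,interpolation=cv2.INTER_CUBIC)
        t,m=cv2.threshold(c,0,255,cv2.THRESH_OTSU)
        cs=max(cv2.findContours(m,cv2.RETR_EXTERNAL,cv2.CHAIN_APPROX_NONE)[0],key=cv2.contourArea)[:,0]
        uv=(cs+.5)/S-.5+[u-r,v-r]
        W=np.array([at_z(p,q,h)[:2]*1000 for q in uv],'float32')
        q=cv2.minAreaRect(W); a=q[2]+(90 if q[1][0]<q[1][1] else 0); out[n]=(q[0],a)
        print(n,'c',np.round(q[0],1),'size',np.round(sorted(q[1]),1),'phi',round(a,1),'thr',t)
    return out
I=dict(A24=(.583,-.181,.024),B18=(.5026,-.1954,.018),C6=(.5115,-.276,.006),D18=(.5804,-.3676,.018),E12=(.4354,-.3504,.012))
E
python3 - <<'E'
from sp import *
p=dict(vision.camera('top')); p['image']=cv2.imread('pics/top0.png'); p['R']=cv2.Rodrigues(np.array(p['rvec'],float))[0]; p['t']=np.array(p['tvec'],float).ravel()
o=spacers(p,I)
(x,y),a=o['A24']; plan([(x/1000,y/1000,.10,a),(x/1000,y/1000,.012,a)])
E
```

```text
A24 c [ 585.9 -181.1] size [33.  41.1] phi 72.5 thr 149.0
B18 c [ 503.8 -194.9] size [31.4 41. ] phi 64.4 thr 151.0
C6 c [ 509.9 -275.9] size [31.3 42.5] phi 64.8 thr 152.0
D18 c [ 582.1 -366.5] size [33.  41.4] phi 97.9 thr 146.0
E12 c [ 437.  -350.5] size [32.3 41.7] phi 110.1 thr 147.0
0 [[0.5,18.8,9.4],[-0.001,0,0.172]],[[3.8,18.4,9.4],[-0.001,0,0.172]],[[6.9,17.5,9.4],[-0.001,0,0.172]]
1 2 x [[0,0,44],[0,0,0]]
```

```bash
python3 -m creep '[[[0.5,18.3,9.4],[0,0,0.172]],[[3.8,17.9,9.4],[0,0,0.172]],[[6.9,17,9.4],[0,0,0.172]],[[0,0,40],[0,0,0]],[[0,0,30],[0,0,0]],[[0,0,0],[0,0,0]],[[0,0,0],[0,0,0]]]' 55
python3 -c "
from h import *
st();plan([(.5843,-.1811,.010,72.3)])"
```

```text
clock: 10.5
eef_pos: [0.5858, -0.1812, 0.0318]
tool_rot: [0.806, 0.592, 0.0, 0.0]
ft_force: [0.6, -0.2, 0.1]
grip_width: 0.0551
grasp_force: 0.0
10.5 [ 0.5858 -0.1812  0.0318] [ 0.299  0.954  0.001  0.954 -0.299 -0.     0.     0.001 -1.   ] F [ 0.6 -0.2  0.1] w 0.0551 g 0.0
0 [[-0.3,-1.4,21.8],[0.001,0,0.005]]
```

```bash
python3 -m creep '[[[-0.3,-1,11],[0,0,0]],[[0,0,10.5],[0,0,0]],[[0,0,0],[0,0,0]],[[0,0,0],[0,0,0]]]' | sed -n 2,4p
python3 -m creep '[[[0,0,0],[0,0,0]],[[0,0,0],[0,0,0]],[[0,0,0],[0,0,0]],[[0,0,0],[0,0,0]],[[0,0,0],[0,0,0]]]' 20
python3 -m creep '[[[0,0,-20],[0,0,0]],[[0,0,-50],[0,0,0]],[[0,0,-50],[0,0,0]],[[0,0,0],[0,0,0]],[[0,0,0],[0,0,0]]]'
python3 -c "
from h import *
st();plan([(.4858,.0195,.12,102),(.4858,.0195,.045,102)])"
```

```text
eef_pos: [0.584, -0.182, 0.0091]
tool_rot: [0.806, 0.591, -0.0, -0.0]
ft_force: [-0.5, 0.3, -0.3]
clock: 11.62
eef_pos: [0.5844, -0.1821, 0.0098]
tool_rot: [0.806, 0.591, 0.0, 0.0]
ft_force: [0.6, -1.4, 4.8]
grip_width: 0.0283
grasp_force: 61.7
clock: 12.25
eef_pos: [0.583, -0.1816, 0.1277]
tool_rot: [0.806, 0.591, -0.001, -0.001]
ft_force: [0.3, -0.0, -2.3]
grip_width: 0.0287
grasp_force: 60.9
12.25 [ 0.583  -0.1816  0.1277] [ 0.3    0.954 -0.002  0.954 -0.3    0.001  0.    -0.003 -1.   ] F [ 0.3 -0.  -2.3] w 0.0287 g 60.9
0 [[32.5,-30.6,1.6],[-0.001,0,-0.103]],[[35.5,-27.1,1.6],[-0.001,0,-0.103]],[[38.1,-23.3,1.6],[-0.001,0,-0.103]],[[40.3,-19.3,1.6],[-0.001,0,-0.103]],[[42,-15,1.5],[-0.001,0,-0.103]]
1 2 x [[0,0,37.5],[0,0,0]]
```

```bash
python3 -m creep '[[[32.5,-30.6,1.6],[0,0,-0.103]],[[35.5,-27.1,1.6],[0,0,-0.103]],[[38.1,-23.3,1.6],[0,0,-0.103]],[[40.3,-19.3,1.6],[0,0,-0.103]],[[42,-15,1.5],[0,0,-0.103]],[[0,0,37],[0,0,0]],[[0,0,30],[0,0,0]],[[0,0,0],[0,0,0]],[[0,0,0],[0,0,0]]]'
python3 -c "
from h import *
st();plan([(.4858,.0195,.036,102)])"
```

```text
clock: 13.38
eef_pos: [0.4865, 0.019, 0.0539]
tool_rot: [0.629, 0.777, -0.001, -0.001]
ft_force: [1.2, 0.5, -1.4]
grip_width: 0.0287
grasp_force: 60.8
13.38 [0.4865 0.019  0.0539] [-0.208  0.978 -0.002  0.978  0.208 -0.     0.    -0.002 -1.   ] F [ 1.2  0.5 -1.4] w 0.0287 g 60.8
0 1 x [[0.6,-0.5,17.9],[0,0,0]]
```

```bash
python3 -m creep '[[[0.6,-0.5,8],[0,0,0]],[[0,0,7],[0,0,0]],[[0,0,0],[0,0,0]]]' | sed -n 2,4p
python3 -m creep '[[[0,0,2.5],[0,0,0]],[[0,0,0],[0,0,0]],[[0,0,0],[0,0,0]]]' | sed -n 2,4p
python3 -m creep '[[[0,0,1],[0,0,0]],[[0,0,0],[0,0,0]]]' | sed -n 2,4p
```

```text
eef_pos: [0.4857, 0.0195, 0.0388]
tool_rot: [0.629, 0.777, -0.0, -0.0]
ft_force: [-0.3, -1.2, -3.0]
eef_pos: [0.4864, 0.0196, 0.0369]
tool_rot: [0.629, 0.777, 0.0, 0.0]
ft_force: [0.1, -0.9, -2.3]
eef_pos: [0.4863, 0.0196, 0.0358]
tool_rot: [0.629, 0.777, 0.0, 0.0]
ft_force: [-0.8, -0.6, -2.2]
```

```bash
python3 -m creep '[[[0,0,1],[0,0,0]],[[0,0,0],[0,0,0]]]' | sed -n 2,4p
python3 -m creep '[[[0,0,0],[0,0,0]],[[0,0,0],[0,0,0]],[[0,0,0],[0,0,0]]]' 52
python3 -m creep '[[[0,0,-50],[0,0,0]],[[0,0,-35],[0,0,0]],[[0,0,0],[0,0,0]]]' | sed -n 2,4p
python3 -c "
from h import *
st();plan([(.5035,-.195,.10,64.5),(.5035,-.195,.008,64.5)])"
```

```text
eef_pos: [0.4863, 0.0196, 0.0357]
tool_rot: [0.629, 0.777, 0.0, 0.0]
ft_force: [-2.6, -0.7, 6.5]
clock: 15.0
eef_pos: [0.4863, 0.0196, 0.0347]
tool_rot: [0.629, 0.777, 0.0, 0.0]
ft_force: [0.3, 0.2, -0.0]
grip_width: 0.0518
grasp_force: 0.0
eef_pos: [0.4889, 0.0197, 0.1227]
tool_rot: [0.629, 0.777, 0.002, 0.003]
ft_force: [0.3, 0.8, 0.4]
15.38 [0.4889 0.0197 0.1227] [-0.208  0.978  0.007  0.978  0.208  0.    -0.001  0.007 -1.   ] F [0.3 0.8 0.4] w 0.0519 g 0.0
0 [[-53.3,-7.7,5.7],[0.002,0,0.164]],[[-53.8,1.1,5.7],[0.002,0,0.164]],[[-52.9,9.9,5.7],[0.002,0,0.164]],[[-50.6,18.4,5.7],[0.002,0,0.164]]
1 2 x [[0,0,46],[0,0,0]]
```

```bash
python3 -m creep '[[[-53.3,-7.7,5.7],[0,0,0.164]],[[-53.8,1.1,5.7],[0,0,0.164]],[[-52.9,9.9,5.7],[0,0,0.164]],[[-50.6,18.4,5.7],[0,0,0.164]],[[0,0,40],[0,0,0]],[[0,0,28],[0,0,0]],[[0,0,0],[0,0,0]],[[0,0,0],[0,0,0]]]' 52
python3 -c "
from h import *
st();plan([(.5035,-.195,.008,64.5)])
p=cam('top');w=cloud(p)
d=(np.hypot(w[...,0]-.4858,w[...,1]-.0195)<.028)&(w[...,2]>.04)&(w[...,2]<.06); c=w[d]
print('stack',cv2.minAreaRect((c[:,:2]*1000).astype('float32')),np.median(c[:,2]))
from sp import spacers
spacers(p,dict(s=(.4858,.0195,.05)))"
```

```text
clock: 16.38
eef_pos: [0.5009, -0.1952, 0.0292]
tool_rot: [0.846, 0.533, 0.0, 0.0]
ft_force: [-0.0, -0.7, -0.3]
grip_width: 0.0518
grasp_force: 0.0
16.38 [ 0.5009 -0.1952  0.0292] [ 0.431  0.902  0.     0.902 -0.431 -0.     0.     0.    -1.   ] F [-0.  -0.7 -0.3] w 0.0518 g 0.0
0 1 x [[1.3,2.3,21.2],[0,0,0]]
stack ((485.67901611328125, 20.006505966186523), (29.4910888671875, 39.73073196411133), 12.599735260009766) 0.0496477491770987
s c [485.9  20.8] size [34.3 42.3] phi 103.7 thr 163.0
```

Spacer 24 sits well centred, with its top at 50 mm. Now spacer 18.

```bash
python3 -m creep '[[[1.3,2.3,11],[0,0,0]],[[0,0,10],[0,0,0]],[[0,0,0],[0,0,0]],[[0,0,0],[0,0,0]]]' | sed -n 2,4p
python3 -m creep '[[[0,0,0],[0,0,0]],[[0,0,0],[0,0,0]],[[0,0,0],[0,0,0]],[[0,0,0],[0,0,0]],[[0,0,0],[0,0,0]]]' 20
python3 -m creep '[[[0,0,-20],[0,0,0]],[[0,0,-50],[0,0,0]],[[0,0,-50],[0,0,0]],[[0,0,0],[0,0,0]],[[0,0,0],[0,0,0]]]'
python3 -c "
from h import *
st();plan([(.4858,.0196,.13,102),(.4858,.0196,.07,102)])"
```

```text
eef_pos: [0.5031, -0.195, 0.0079]
tool_rot: [0.846, 0.533, -0.0, -0.0]
ft_force: [0.5, 0.3, -0.4]
clock: 17.55
eef_pos: [0.5036, -0.1953, 0.0086]
tool_rot: [0.846, 0.533, 0.0, 0.0]
ft_force: [-0.9, 0.4, 5.4]
grip_width: 0.0281
grasp_force: 60.1
clock: 18.18
eef_pos: [0.5024, -0.1948, 0.1269]
tool_rot: [0.846, 0.533, -0.001, -0.001]
ft_force: [-0.9, 0.0, -2.3]
grip_width: 0.0282
grasp_force: 59.7
18.18 [ 0.5024 -0.1948  0.1269] [ 0.431  0.902 -0.002  0.902 -0.431  0.001 -0.    -0.002 -1.   ] F [-0.9  0.  -2.3] w 0.0282 g 59.7
0 [[46.6,-26.9,-0.7],[0,0,-0.164]],[[50.3,-18.9,-0.7],[0,0,-0.164]],[[52.7,-10.4,-0.8],[0,0,-0.164]],[[53.7,-1.7,-0.8],[0,0,-0.164]]
1 2 x [[0,0,30],[0,0,0]]
```

```bash
python3 -m creep '[[[46.6,-26.9,-0.7],[0,0,-0.164]],[[50.3,-18.9,-0.7],[0,0,-0.164]],[[52.7,-10.4,-0.8],[0,0,-0.164]],[[53.7,-1.7,-0.8],[0,0,-0.164]],[[0,0,25],[0,0,0]],[[0,0,25],[0,0,0]],[[0,0,0],[0,0,0]],[[0,0,0],[0,0,0]]]'
python3 -c "
from h import *
st();plan([(.4858,.0196,.0595,102)])"
```

```text
clock: 19.18
eef_pos: [0.4861, 0.0191, 0.0804]
tool_rot: [0.629, 0.777, -0.001, -0.001]
ft_force: [0.0, 0.2, -1.2]
grip_width: 0.0281
grasp_force: 59.7
19.18 [0.4861 0.0191 0.0804] [-0.208  0.978 -0.002  0.978  0.208 -0.     0.    -0.002 -1.   ] F [ 0.   0.2 -1.2] w 0.0281 g 59.7
0 1 x [[0.6,-0.1,20.9],[0,0,0]]
```

```bash
python3 -m creep '[[[0.6,-0.1,10],[0,0,0]],[[0,0,9],[0,0,0]],[[0,0,0],[0,0,0]]]' | sed -n 2,4p
python3 -m creep '[[[0,0,2],[0,0,0]],[[0,0,0],[0,0,0]],[[0,0,0],[0,0,0]]]' | sed -n 2,4p
python3 -m creep '[[[0,0,1],[0,0,0]],[[0,0,0],[0,0,0]]]' | sed -n 2,4p
```

```text
eef_pos: [0.4856, 0.0197, 0.0611]
tool_rot: [0.629, 0.777, -0.001, -0.001]
ft_force: [-0.1, 0.2, -1.0]
eef_pos: [0.4866, 0.0199, 0.0602]
tool_rot: [0.629, 0.777, 0.0, 0.0]
ft_force: [-0.6, 0.1, -1.8]
eef_pos: [0.4863, 0.0198, 0.0589]
tool_rot: [0.629, 0.777, -0.0, -0.0]
ft_force: [-0.3, -0.8, -1.8]
```

```bash
python3 -m creep '[[[0,0,1],[0,0,0]],[[0,0,0],[0,0,0]]]' | sed -n 2,4p
python3 -m creep '[[[0,0,0],[0,0,0]],[[0,0,0],[0,0,0]],[[0,0,0],[0,0,0]]]' 52
python3 -m creep '[[[0,0,-45],[0,0,0]],[[0,0,-35],[0,0,0]],[[0,0,0],[0,0,0]]]' | sed -n 2,4p
python3 -c "
from h import *
st();plan([(.5102,-.2759,.10,64.8),(.5102,-.2759,.003,64.8)])"
```

```text
eef_pos: [0.4865, 0.0198, 0.0585]
tool_rot: [0.629, 0.777, 0.0, 0.0]
ft_force: [-1.2, 0.1, 3.5]
clock: 20.8
eef_pos: [0.4864, 0.0198, 0.0579]
tool_rot: [0.629, 0.777, -0.0, -0.0]
ft_force: [-0.2, 0.3, -0.4]
grip_width: 0.0524
grasp_force: 0.0
eef_pos: [0.4889, 0.0199, 0.1409]
tool_rot: [0.629, 0.777, 0.002, 0.003]
ft_force: [0.1, 0.1, -0.4]
21.18 [0.4889 0.0199 0.1409] [-0.208  0.978  0.007  0.978  0.208  0.    -0.001  0.007 -1.   ] F [ 0.1  0.1 -0.4] w 0.0517 g 0.0
0 [[-49,-6.9,6.8],[0.001,0,0.108]],[[-49.4,-1.5,6.8],[0.001,0,0.108]],[[-49.3,3.8,6.9],[0.001,0,0.108]],[[-48.6,9.2,6.9],[0.001,0,0.108]],[[-47.3,14.4,6.8],[0.001,0,0.108]],[[-45.5,19.4,6.8],[0.001,0,0.108]]
1 2 x [[0,0,48.5],[0,0,0]]
```

```bash
python3 -m creep '[[[-49,-6.9,6.8],[0,0,0.108]],[[-49.4,-1.5,6.8],[0,0,0.108]],[[-49.3,3.8,6.9],[0,0,0.108]],[[-48.6,9.2,6.9],[0,0,0.108]],[[-47.3,14.4,6.8],[0,0,0.108]],[[-45.5,19.4,6.8],[0,0,0.108]],[[0,0,40],[0,0,0]],[[0,0,35],[0,0,0]],[[0,0,0],[0,0,0]],[[0,0,0],[0,0,0]]]' 52
python3 -c "
from h import *
st();plan([(.5102,-.2759,.003,64.8)])
p=cam('top');w=cloud(p)
d=(np.hypot(w[...,0]-.4858,w[...,1]-.0195)<.028)&(w[...,2]>.06)&(w[...,2]<.08); c=w[d]
print('stack',cv2.minAreaRect((c[:,:2]*1000).astype('float32')),np.median(c[:,2]))
for d in vision.place_of(p,'tray')[:3]: print(d['score'],d['position'],at_z(p,d['position'],0.0))
t=(w[...,2]>.012)&(w[...,2]<.035)&(w[...,1]>.2)&(w[...,1]<.42)&(w[...,0]>.3)&(w[...,0]<.62)
n,l,s,c=cv2.connectedComponentsWithStats(t.astype('uint8'))
for i in range(1,n):
  if s[i,4]>20: print(s[i,4],cv2.minAreaRect((w[l==i][:,:2]*1000).astype('float32')))
cv2.imwrite('pics/t3.png',cv2.resize(p['image'][200:290,140:320],(800,400),interpolation=cv2.INTER_CUBIC))"
```

```text
clock: 22.42
eef_pos: [0.5081, -0.2762, 0.0224]
tool_rot: [0.844, 0.537, 0.0, 0.0]
ft_force: [0.7, -1.0, -0.6]
grip_width: 0.0518
grasp_force: 0.0
22.43 [ 0.5081 -0.2762  0.0224] [ 0.424  0.906  0.     0.906 -0.424 -0.    -0.     0.    -1.   ] F [ 0.7 -1.  -0.6] w 0.0518 g 0.0
0 1 x [[1.1,1.8,19.4],[0,0,0]]
stack ((485.87103271484375, 19.33858871459961), (29.67251205444336, 39.38179016113281), 12.755610466003418) 0.06769912034581851
0.73 [180.3, 244.3] [0.4678168  0.31661569 0.        ]
0.4 [273.5, 242.8] [0.47770162 0.06326758 0.        ]
44 ((590.4257202148438, 297.1069030761719), (19.87178611755371, 52.763397216796875), 74.53211975097656)
292 ((460.9351806640625, 311.44146728515625), (146.2666778564453, 115.02071380615234), 87.59791564941406)
```

View pics/t3.png

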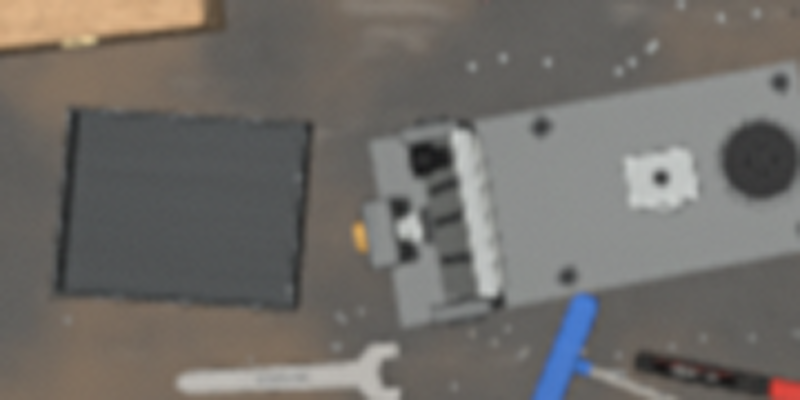

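The stack on the pad (660,178) is centred, with its top at 68 mm. The tray is at (185,205), centre about (461,311) mm. Now the 6 mm spacer.

```bash
python3 -m creep '[[[1.1,1.8,10],[0,0,0]],[[0,0,8],[0,0,0]],[[0,0,0],[0,0,0]],[[0,0,0],[0,0,0]]]' | sed -n 2,4p
python3 -m creep '[[[0,0,0],[0,0,0]],[[0,0,0],[0,0,0]],[[0,0,0],[0,0,0]],[[0,0,0],[0,0,0]],[[0,0,0],[0,0,0]]]' 20
python3 -m creep '[[[0,0,-30],[0,0,0]],[[0,0,-50],[0,0,0]],[[0,0,-60],[0,0,0]],[[0,0,0],[0,0,0]]]'
python3 -c "
from h import *
st();plan([(.33,-.05,.15,88),(.29,.15,.15,88),(.461,.357,.12,88),(.461,.357,.03,88)])"
```

```text
eef_pos: [0.5098, -0.2758, 0.0038]
tool_rot: [0.844, 0.537, -0.0, -0.0]
ft_force: [0.5, -0.5, -0.2]
clock: 23.65
eef_pos: [0.5101, -0.2761, 0.0046]
tool_rot: [0.844, 0.537, 0.0, 0.0]
ft_force: [-1.5, 1.0, 5.3]
grip_width: 0.0256
grasp_force: 59.2
clock: 24.15
eef_pos: [0.5135, -0.2779, 0.1497]
tool_rot: [0.844, 0.537, 0.003, 0.005]
ft_force: [0.5, -1.8, -1.0]
grip_width: 0.0252
grasp_force: 59.1
24.15 [ 0.5135 -0.2779  0.1497] [ 0.424  0.906  0.01   0.906 -0.424 -0.006 -0.001  0.012 -1.   ] F [ 0.5 -1.8 -1. ] w 0.0252 g 59.1
0 [[21.4,-43.8,-0.6],[0.002,0.001,-0.067]],[[24.3,-42.3,-0.5],[0.002,0.001,-0.067]],[[27.1,-40.5,-0.4],[0.002,0.001,-0.067]],[[29.8,-38.6,-0.3],[0.002,0.001,-0.067]],[[32.3,-36.5,-0.2],[0.002,0.001,-0.067]],[[34.7,-34.3,-0.1],[0.002,0.001,-0.067]]
1 4 x [[49.6,-11.7,0],[0,0,0]]
2 5 x [[42.6,32.7,6],[0,0,0]]
3 2 x [[0,0,45],[0,0,0]]
```

```bash
python3 -m creep '[[[21.4,-43.8,-0.6],[0,0,-0.067]],[[24.3,-42.3,-0.5],[0,0,-0.067]],[[27.1,-40.5,-0.4],[0,0,-0.067]],[[29.8,-38.6,-0.3],[0,0,-0.067]],[[32.3,-36.5,-0.2],[0,0,-0.067]],[[34.7,-34.3,-0.1],[0,0,-0.067]],[[49.6,-11.7,0],[0,0,0]],[[49.6,-11.7,0],[0,0,0]],[[49.6,-11.7,0],[0,0,0]],[[49.6,-11.7,0],[0,0,0]]]' | sed -n 2,6p
python3 -m creep '[[[42.6,32.7,6],[0,0,0]],[[42.6,32.7,6],[0,0,0]],[[42.6,32.7,6],[0,0,0]],[[42.6,32.7,6],[0,0,0]],[[42.6,32.7,6],[0,0,0]],[[0,0,40],[0,0,0]],[[0,0,30],[0,0,0]],[[0,0,0],[0,0,0]],[[0,0,0],[0,0,0]]]'
python3 -c "
from h import *
st();plan([(.461,.357,.009,88)])"
```

```text
eef_pos: [0.2859, 0.1533, 0.1454]
tool_rot: [0.72, 0.694, -0.0, 0.0]
ft_force: [1.0, -0.4, 0.4]
grip_width: 0.0256
grasp_force: 59.1
clock: 26.52
eef_pos: [0.4582, 0.3592, 0.0464]
tool_rot: [0.72, 0.694, 0.0, 0.0]
ft_force: [0.1, -0.3, 0.0]
grip_width: 0.0253
grasp_force: 59.2
26.52 [0.4582 0.3592 0.0464] [ 0.036  0.999  0.     0.999 -0.036  0.     0.     0.    -1.   ] F [ 0.1 -0.3  0. ] w 0.0253 g 59.2
0 1 x [[-2.1,2.9,37.4],[0,0,0]]
```

```bash
python3 -m creep '[[[-4,2.9,17],[0,0,0]],[[0,0,17],[0,0,0]],[[0,0,0],[0,0,0]],[[0,0,0],[0,0,0]]]' | sed -n 2,4p
python3 -m creep '[[[0,0,2],[0,0,0]],[[0,0,0],[0,0,0]]]' | sed -n 2,4p
python3 -m creep '[[[0,0,0],[0,0,0]],[[0,0,0],[0,0,0]],[[0,0,0],[0,0,0]]]' 52| sed -n 2,6p
python3 -m creep '[[[0,0,-40],[0,0,0]],[[0,0,-60],[0,0,0]],[[0,0,-30],[0,0,0]],[[0,0,0],[0,0,0]]]' | sed -n 2,4p
python3 -c "
from h import *
st();plan([(.29,.15,.14,88),(.33,-.08,.14,88),(.4362,-.3505,.10,110.1),(.4362,-.3505,.006,110.1)])"
```

```text
eef_pos: [0.4631, 0.3562, 0.0212]
tool_rot: [0.72, 0.694, 0.004, 0.001]
ft_force: [-8.2, -9.5, 41.9]
eef_pos: [0.4632, 0.3563, 0.0209]
tool_rot: [0.72, 0.694, 0.005, 0.001]
ft_force: [-11.9, -12.2, 51.0]
eef_pos: [0.4704, 0.3579, 0.0188]
tool_rot: [0.721, 0.693, 0.01, 0.004]
ft_force: [8.2, -5.1, 22.5]
grip_width: 0.0519
grasp_force: 11.5
eef_pos: [0.4631, 0.3568, 0.145]
tool_rot: [0.72, 0.694, 0.005, 0.001]
ft_force: [0.4, 0.3, 0.4]
28.15 [0.4631 0.3568 0.145 ] [ 0.036  0.999  0.008  0.999 -0.036  0.006  0.006  0.008 -1.   ] F [0.4 0.3 0.4] w 0.0521 g 0.0
0 [[-42.6,-33.1,0.5],[0.002,-0.001,0]],[[-42.6,-33.1,0.6],[0.002,-0.001,0]],[[-42.6,-33.1,0.7],[0.002,-0.001,0]],[[-42.6,-33.1,0.8],[0.002,-0.001,0]],[[-42.6,-33.2,0.9],[0.002,-0.001,0]]
1 5 x [[-45.7,9.6,0],[0,0,0]]
2 [[-44.4,19.3,6.7],[0,0,-0.064]],[[-45.6,16.4,6.7],[0,0,-0.064]],[[-46.5,13.4,6.7],[0,0,-0.064]],[[-47.3,10.4,6.7],[0,0,-0.064]],[[-47.9,7.3,6.7],[0,0,-0.064]],[[-48.2,4.2,6.7],[0,0,-0.064]]
3 2 x [[0,0,47],[0,0,0]]
```

```bash
python3 -m creep '[[[-42.6,-33.1,0.5],[0.002,-0.001,0]],[[-42.6,-33.1,0.6],[0.002,-0.001,0]],[[-42.6,-33.1,0.7],[0.002,-0.001,0]],[[-42.6,-33.1,0.8],[0.002,-0.001,0]],[[-42.6,-33.1,0.8],[0.002,-0.001,0]],[[-45.7,9.6,0],[0,0,0]],[[-45.7,9.6,0],[0,0,0]],[[-45.7,9.6,0],[0,0,0]]]' | sed -n 2,4p
cat > tray.py <<'E'
from h import *
p=cam('top');w=cloud(p)
t=(w[...,2]>.012)&(w[...,2]<.035)&(w[...,1]>.2)&(w[...,1]<.45)&(w[...,0]>.3)&(w[...,0]<.57)
n,l,s,c=cv2.connectedComponentsWithStats(t.astype('uint8'))
for i in range(1,n):
  if s[i,4]>20: print(s[i,4],cv2.minAreaRect((w[l==i][:,:2]*1000).astype('float32')))
E
python3 - <<'E'
exec(open('tray.py').read()); st()
cv2.imwrite('pics/t4.png',cv2.resize(p['image'][200:290,110:290],(800,400),interpolation=cv2.INTER_CUBIC))
E
```

```text
eef_pos: [0.3112, 0.0087, 0.138]
tool_rot: [0.719, 0.694, -0.005, -0.002]
ft_force: [0.8, 0.2, -0.3]
286 ((499.003173828125, 316.0772705078125), (148.50816345214844, 116.9249267578125), 88.32476806640625)
87 ((369.64141845703125, 439.1678771972656), (21.251232147216797, 32.06520080566406), 89.29122924804688)
29.2 [0.3119 0.0041 0.138 ] [ 0.043  0.999 -0.009  0.999 -0.043 -0.009 -0.009 -0.009 -1.   ] F [-0.  -1.9 -0.3] w 0.052 g 0.0
```

View pics/t4.png

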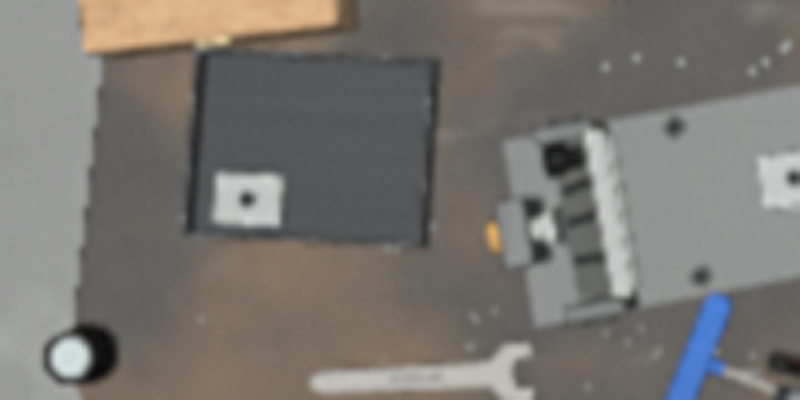

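The tray was knocked about 38 mm in +x, to (499,316) mm. The 6 mm spacer still lies in it at (247,198). Now the 12 mm spacer.

```bash
python3 -c "
from h import *
st();plan([(.34,-.12,.13,88),(.4362,-.3505,.10,110.1),(.4362,-.3505,.006,110.1)])"
```

```text
29.2 [0.3119 0.0041 0.138 ] [ 0.043  0.999 -0.009  0.999 -0.043 -0.009 -0.009 -0.009 -1.   ] F [-0.  -1.9 -0.3] w 0.052 g 0.0
0 [[-40.9,11.1,3],[-0.003,0.003,-0.003]],[[-40.9,11,2.9],[-0.003,0.003,-0.003]],[[-41,10.9,2.8],[-0.003,0.003,-0.003]]
1 [[-45.4,20.8,6],[0,0,-0.077]],[[-46.9,17.3,6],[0,0,-0.077]],[[-48.1,13.6,6],[0,0,-0.077]],[[-49,9.9,6],[0,0,-0.077]],[[-49.6,6.1,6],[0,0,-0.077]]
2 2 x [[0,0,47],[0,0,0]]
```

```bash
python3 -m creep '[[[-40.9,11.1,3],[-0.003,0.003,0]],[[-40.9,11,2.9],[-0.003,0.003,0]],[[-41,10.9,2.8],[-0.003,0.003,0]],[[-45.4,20.8,6],[0,0,-0.077]],[[-46.9,17.3,6],[0,0,-0.077]],[[-48.1,13.6,6],[0,0,-0.077]],[[-49,9.9,6],[0,0,-0.077]],[[-49.6,6.1,6],[0,0,-0.077]],[[0,0,40],[0,0,0]],[[0,0,32],[0,0,0]],[[0,0,0],[0,0,0]],[[0,0,0],[0,0,0]]]' 52
python3 -c "
from h import *
st();plan([(.4362,-.3505,.006,110.1)])"
```

```text
clock: 30.7
eef_pos: [0.4363, -0.3443, 0.0272]
tool_rot: [0.574, 0.819, 0.001, -0.001]
ft_force: [0.5, 0.5, 0.7]
grip_width: 0.0522
grasp_force: 0.0
30.7 [ 0.4363 -0.3443  0.0272] [-0.342  0.94  -0.     0.94   0.342  0.004  0.003  0.001 -1.   ] F [0.5 0.5 0.7] w 0.0522 g 0.0
0 1 x [[-5.9,-2.2,21.1],[0,0,0]]
```

```bash
python3 -m creep '[[[-5.9,-2.2,8],[0,0,0]],[[0,0,13],[0,0,0]],[[0,0,0],[0,0,0]],[[0,0,0],[0,0,0]]]' | sed -n 2,4p
python3 -m creep '[[[0,0,0],[0,0,0]],[[0,0,0],[0,0,0]],[[0,0,0],[0,0,0]],[[0,0,0],[0,0,0]],[[0,0,0],[0,0,0]]]' 20
python3 -m creep '[[[0,0,-30],[0,0,0]],[[0,0,-50],[0,0,0]],[[0,0,-60],[0,0,0]],[[0,0,0],[0,0,0]]]'
python3 -c "
from h import *
st();plan([(.33,-.05,.15,88),(.29,.12,.15,88),(.50,.272,.13,88),(.50,.272,.03,88)])"
```

```text
eef_pos: [0.4357, -0.3503, 0.0053]
tool_rot: [0.574, 0.819, 0.001, -0.002]
ft_force: [-0.2, 0.1, 0.7]
clock: 31.82
eef_pos: [0.4362, -0.3507, 0.0061]
tool_rot: [0.574, 0.819, 0.001, -0.001]
ft_force: [-0.3, 1.3, 5.8]
grip_width: 0.0283
grasp_force: 59.8
clock: 32.33
eef_pos: [0.4389, -0.3535, 0.1507]
tool_rot: [0.574, 0.819, 0.001, 0.004]
ft_force: [0.5, -0.9, -2.5]
grip_width: 0.0276
grasp_force: 59.5
32.33 [ 0.4389 -0.3535  0.1507] [-0.342  0.94   0.008  0.94   0.342 -0.003 -0.005  0.006 -1.   ] F [ 0.5 -0.9 -2.5] w 0.0276 g 59.5
0 [[53.7,0.2,-0.2],[0.001,0.001,0.064]],[[53.6,-3.2,-0.1],[0.001,0.001,0.064]],[[53.3,-6.6,-0.1],[0.001,0.001,0.064]],[[52.8,-10,0],[0.001,0.001,0.064]],[[52,-13.4,0],[0.001,0.001,0.064]],[[51.1,-16.7,0.1],[0.001,0.001,0.064]]
1 4 x [[42.1,-11.5,0],[0,0,0]]
2 5 x [[31.8,40.9,4],[0,0,0]]
3 2 x [[0,0,50],[0,0,0]]
```

```bash
python3 -m creep '[[[53.7,0.2,-0.2],[0,0,0.064]],[[53.6,-3.2,-0.1],[0,0,0.064]],[[53.3,-6.6,-0.1],[0,0,0.064]],[[52.8,-10,0],[0,0,0.064]],[[52,-13.4,0],[0,0,0.064]],[[51.1,-16.7,0.1],[0,0,0.064]],[[42.1,-11.5,0],[0,0,0]],[[42.1,-11.5,0],[0,0,0]],[[42.1,-11.5,0],[0,0,0]],[[42.1,-11.5,0],[0,0,0]],[[42.1,-6,0],[0,0,0]]]' | sed -n 2,6p
python3 -m creep '[[[23.3,41.2,4],[0,0,0]],[[23.3,41.2,4],[0,0,0]],[[23.3,41.2,4],[0,0,0]],[[23.3,41.2,4],[0,0,0]],[[23.3,41.2,4],[0,0,0]],[[0,0,40],[0,0,0]],[[0,0,35],[0,0,0]],[[0,0,0],[0,0,0]],[[0,0,0],[0,0,0]]]'
python3 -c "
from h import *
st();plan([(.50,.272,.012,88)])
exec(open('tray.py').read())"
```

```text
eef_pos: [0.2808, 0.1652, 0.1467]
tool_rot: [0.719, 0.695, 0.0, -0.002]
ft_force: [1.1, 0.6, -2.0]
grip_width: 0.0277
grasp_force: 59.4
clock: 34.83
eef_pos: [0.4923, 0.2741, 0.0534]
tool_rot: [0.719, 0.695, 0.001, -0.002]
ft_force: [1.1, -0.4, -0.8]
grip_width: 0.0272
grasp_force: 59.6
34.83 [0.4923 0.2741 0.0534] [ 0.035  0.999 -0.001  0.999 -0.035  0.004  0.004 -0.001 -1.   ] F [ 1.1 -0.4 -0.8] w 0.0272 g 59.6
0 [[-2,7.8,41.4],[-0.001,-0.004,0]]
107 ((496.9205322265625, 261.8796081542969), (38.476436614990234, 114.25455474853516), 88.85693359375)
```

```bash
python3 -m creep '[[[-2,7,20],[0,-0.004,0]],[[0,0,19],[0,0,0]],[[0,0,0],[0,0,0]],[[0,0,0],[0,0,0]]]' | sed -n 2,4p
python3 -m creep '[[[0,0,3],[0,0,0]],[[0,0,0],[0,0,0]]]' | sed -n 2,4p
python3 -m creep '[[[0,0,0],[0,0,0]],[[0,0,0],[0,0,0]],[[0,0,0],[0,0,0]]]' 50| sed -n 2,6p
python3 -m creep '[[[0,0,-40],[0,0,0]],[[0,0,-60],[0,0,0]],[[0,0,-30],[0,0,0]],[[0,0,0],[0,0,0]]]' | sed -n 2,4p
python3 -c "
from h import *
st();plan([(.29,.163,.14,88),(.35,-.08,.14,88),(.5815,-.3668,.10,97.5),(.5815,-.3668,.008,97.5)])"
```

```text
eef_pos: [0.4997, 0.272, 0.0146]
tool_rot: [0.719, 0.695, 0.0, -0.0]
ft_force: [-0.3, -0.6, -1.5]
eef_pos: [0.4994, 0.272, 0.0115]
tool_rot: [0.719, 0.695, -0.0, -0.0]
ft_force: [-0.9, -0.6, -0.9]
eef_pos: [0.4993, 0.272, 0.0114]
tool_rot: [0.719, 0.695, -0.0, -0.0]
ft_force: [0.2, -0.7, -0.6]
grip_width: 0.05
grasp_force: 0.0
eef_pos: [0.5014, 0.2731, 0.1448]
tool_rot: [0.719, 0.695, 0.003, 0.001]
ft_force: [-0.2, 0.7, 0.2]
36.5 [0.5014 0.2731 0.1448] [ 0.035  0.999  0.005  0.999 -0.035  0.004  0.004  0.005 -1.   ] F [-0.2  0.7  0.2] w 0.0498 g 0.0
0 [[-23.5,-41.5,0.6],[0.001,-0.001,0]],[[-23.5,-41.5,0.7],[0.001,-0.001,0]],[[-23.5,-41.5,0.8],[0.001,-0.001,0]],[[-23.5,-41.5,0.8],[0.001,-0.001,0]],[[-23.5,-41.5,0.9],[0.001,-0.001,0]]
1 5 x [[-48.2,13.7,0],[0,0,0]]
2 [[-39.8,34.5,5.7],[0,0,-0.024]],[[-40.6,33.5,5.7],[0,0,-0.024]],[[-41.4,32.6,5.7],[0,0,-0.024]],[[-42.1,31.6,5.7],[0,0,-0.024]],[[-42.9,30.6,5.7],[0,0,-0.024]],[[-43.6,29.5,5.7],[0,0,-0.024]],[[-44.3,28.5,5.7],[0,0,-0.024]]
3 2 x [[0,0,46],[0,0,0]]
```

```bash
python3 -m creep '[[[-23.5,-41.5,0.6],[0,-0.001,0]],[[-23.5,-41.5,0.7],[0,-0.001,0]],[[-23.5,-41.5,0.8],[0,0,0]],[[-23.5,-41.5,0.8],[0,-0.001,0]],[[-23.5,-41.5,0.9],[0,0,0]],[[-48.2,13.7,0],[0,0,0]],[[-48.2,13.7,0],[0,0,0]],[[-48.2,13.7,0],[0,0,0]],[[-48.2,13.7,0],[0,0,0]],[[-48.2,13.7,0],[0,0,0]]]' | sed -n 2,4p
python3 -m creep '[[[-39.8,34.5,5.7],[0,0,-0.024]],[[-40.6,33.5,5.7],[0,0,-0.024]],[[-41.4,32.6,5.7],[0,0,-0.024]],[[-42.1,31.6,5.7],[0,0,-0.024]],[[-42.9,30.6,5.7],[0,0,-0.024]],[[-43.6,29.5,5.7],[0,0,-0.024]],[[-44.3,28.5,5.7],[0,0,-0.024]],[[0,0,35],[0,0,0]],[[0,0,30],[0,0,0]],[[0,0,0],[0,0,0]],[[0,0,0],[0,0,0]]]' | sed -n 2,4p
python3 -c "
from h import *
st();plan([(.5815,-.3668,.008,97.5)])
exec(open('tray.py').read())
from sp import *
spacers(p,dict(C=(.463,.356,.009),E=(.4993,.272,.015),D=I['D18']))"
```

```text
eef_pos: [0.3471, -0.0829, 0.1375]
tool_rot: [0.719, 0.695, -0.002, 0.0]
ft_force: [1.2, 0.3, 0.9]
eef_pos: [0.5796, -0.3684, 0.0343]
tool_rot: [0.659, 0.753, -0.001, 0.001]
ft_force: [0.2, -0.6, 0.8]
39.12 [ 0.5796 -0.3684  0.0343] [-0.133  0.991 -0.001  0.991  0.133 -0.003 -0.003 -0.002 -1.   ] F [ 0.2 -0.6  0.8] w 0.05 g 0.0
0 1 x [[1.4,2.2,26.3],[0,0,0]]
428 ((498.60638427734375, 316.12158203125), (147.9845733642578, 116.7655029296875), 87.76493835449219)
82 ((369.9806823730469, 440.97442626953125), (32.115882873535156, 17.11663818359375), 3.170766592025757)
C c [466.8 354.8] size [32.7 41.1] phi 88.0 thr 132.0
E c [500.1 271.4] size [33.1 41.1] phi 88.1 thr 129.0
D c [ 580.8 -350.4] size [56.9 87.4] phi 1.4 thr 78.0
```

Both spacers lie in the tray, at (467,355) and (500,271) mm. Now the last 18 mm spacer.

```bash
python3 -m creep '[[[1.4,2.2,14],[0,0,0]],[[0,0,12],[0,0,0]],[[0,0,0],[0,0,0]],[[0,0,0],[0,0,0]]]' | sed -n 2,4p
python3 -m creep '[[[0,0,0],[0,0,0]],[[0,0,0],[0,0,0]],[[0,0,0],[0,0,0]],[[0,0,0],[0,0,0]],[[0,0,0],[0,0,0]]]' 20
python3 -m creep '[[[0,0,-30],[0,0,0]],[[0,0,-50],[0,0,0]],[[0,0,-60],[0,0,0]],[[0,0,0],[0,0,0]]]'
python3 -c "
from h import *
st();plan([(.35,-.08,.15,88),(.28,.163,.15,88),(.505,.314,.13,88),(.505,.314,.03,88)])"
```

```text
eef_pos: [0.5814, -0.3668, 0.008]
tool_rot: [0.659, 0.753, -0.002, 0.0]
ft_force: [-0.6, -0.3, 0.8]
clock: 40.3
eef_pos: [0.582, -0.3672, 0.009]
tool_rot: [0.659, 0.753, -0.001, 0.001]
ft_force: [-0.6, 0.1, 6.7]
grip_width: 0.0278
grasp_force: 61.8
clock: 40.8
eef_pos: [0.5846, -0.3683, 0.1543]
tool_rot: [0.659, 0.753, -0.001, 0.006]
ft_force: [1.2, -0.1, -1.0]
grip_width: 0.0279
grasp_force: 61.1
40.8 [ 0.5846 -0.3683  0.1543] [-0.133  0.991  0.008  0.991  0.133 -0.009 -0.01   0.007 -1.   ] F [ 1.2 -0.1 -1. ] w 0.0279 g 61.1
0 [[45.3,-27.8,0],[0.001,0.001,0.024]],[[44.6,-28.8,0.1],[0.001,0.001,0.024]],[[43.9,-29.9,0.2],[0.001,0.001,0.024]],[[43.1,-30.9,0.2],[0.001,0.001,0.024]],[[42.4,-32,0.3],[0.001,0.001,0.024]],[[41.6,-33,0.4],[0.001,0.001,0.024]],[[40.8,-34,0.5],[0.001,0.001,0.024]]
1 5 x [[48.1,-15.7,0],[0,0,0]]
2 5 x [[31.8,43.9,4],[0,0,0]]
3 2 x [[0,0,50],[0,0,0]]
```

```bash
python3 -m creep '[[[45.3,-27.8,0],[0.001,0.001,0.024]],[[44.6,-28.8,0.1],[0.001,0.001,0.024]],[[43.9,-29.9,0.2],[0.001,0.001,0.024]],[[43.1,-30.9,0.2],[0.001,0.001,0.024]],[[42.4,-32,0.3],[0.001,0.001,0.024]],[[41.6,-33,0.4],[0.001,0.001,0.024]],[[40.8,-34,0.5],[0.001,0.001,0.024]],[[48.1,-15.7,0],[0,0,0]],[[48.1,-15.7,0],[0,0,0]],[[48.1,-15.7,0],[0,0,0]],[[48.1,-15.7,0],[0,0,0]],[[48.1,-15.7,0],[0,0,0]]]' | sed -n 2,6p
python3 -m creep '[[[31.8,43.9,4],[0,0,0]],[[31.8,43.9,4],[0,0,0]],[[31.8,43.9,4],[0,0,0]],[[31.8,43.9,4],[0,0,0]],[[31.8,43.9,4],[0,0,0]],[[0,0,40],[0,0,0]],[[0,0,35],[0,0,0]],[[0,0,0],[0,0,0]],[[0,0,0],[0,0,0]]]'
python3 -c "
from h import *
st();plan([(.505,.314,.0145,88)])"
```

```text
eef_pos: [0.2752, 0.1658, 0.1477]
tool_rot: [0.719, 0.695, -0.003, -0.004]
ft_force: [1.5, 0.6, -1.1]
grip_width: 0.0283
grasp_force: 61.0
clock: 43.42
eef_pos: [0.5011, 0.3165, 0.0527]
tool_rot: [0.719, 0.695, -0.002, -0.004]
ft_force: [-0.3, 0.2, -1.2]
grip_width: 0.0283
grasp_force: 61.0
43.42 [0.5011 0.3165 0.0527] [ 0.035  0.999 -0.009  0.999 -0.035  0.004  0.003 -0.009 -1.   ] F [-0.3  0.2 -1.2] w 0.0283 g 61.0
0 [[-2.5,4.4,38.2],[-0.009,-0.003,0]]
```

```bash
python3 -m creep '[[[-2.5,4.4,18],[-0.009,-0.003,0]],[[0,0,17],[0,0,0]],[[0,0,0],[0,0,0]],[[0,0,0],[0,0,0]]]' | sed -n 2,4p
python3 -m creep '[[[0,0,3],[0,0,0]],[[0,0,0],[0,0,0]]]' | sed -n 2,4p
python3 -m creep '[[[0,0,0],[0,0,0]],[[0,0,0],[0,0,0]],[[0,0,0],[0,0,0]]]' 50| sed -n 2,6p
python3 -m creep '[[[0,0,-40],[0,0,0]],[[0,0,-60],[0,0,0]],[[0,0,-60],[0,0,0]],[[0,0,0],[0,0,0]]]' | sed -n 2,4p
python3 -m creep '[[[0,0,0],[0,0,0]],[[0,0,0],[0,0,0]],[[0,0,0],[0,0,0]],[[0,0,0],[0,0,0]],[[0,0,0],[0,0,0]]]' 0 | sed -n 2,6p
cat > plate.py <<'E'
from h import *
c,s=np.cos(np.radians(11.97)),np.sin(np.radians(11.97)); O=np.array([.4775,.0586])
def tof(w): d=w[...,:2]-O; return np.stack([c*d[...,0]+s*d[...,1],-s*d[...,0]+c*d[...,1],w[...,2]],-1)*1000
def tow(lx,ly): return O+np.array([c*lx-s*ly,s*lx+c*ly])/1000
E
python3 - <<'E'
from plate import *
st()
for f in ('top0.npy','scene0.npy'):
    F=tof(np.load(f)); m=(abs(F[...,0])<50)&(F[...,1]>0)&(F[...,1]<110)&(F[...,2]>97)
    for lo in range(97,225,12):
        k=m&(F[...,2]>=lo)&(F[...,2]<lo+12)&(F[...,0]<15)
        if k.sum()>3: print(f[:3],lo,k.sum(),'y',np.round(np.percentile(F[k][:,1],[2,50,98]),0),'x',np.round(np.percentile(F[k][:,0],[2,98])),'zmax',F[k][:,2].max())
plan([(*tow(-12,115),.175,102)])
E
```

```text
eef_pos: [0.5055, 0.3142, 0.0182]
tool_rot: [0.719, 0.695, 0.001, 0.0]
ft_force: [0.7, -1.0, -1.3]
eef_pos: [0.5053, 0.314, 0.0147]
tool_rot: [0.719, 0.695, 0.0, 0.0]
ft_force: [-0.3, -0.4, -1.6]
eef_pos: [0.5054, 0.314, 0.0147]
tool_rot: [0.719, 0.695, 0.001, 0.0]
ft_force: [0.2, 0.6, -0.8]
grip_width: 0.05
grasp_force: 0.0
eef_pos: [0.5086, 0.316, 0.1813]
tool_rot: [0.719, 0.695, 0.007, 0.001]
ft_force: [-0.2, 0.1, -0.3]
eef_pos: [0.505, 0.3138, 0.174]
tool_rot: [0.719, 0.695, -0.0, -0.0]
ft_force: [-0.6, 0.9, -0.1]
grip_width: 0.0
grasp_force: 0.0
45.67 [0.505  0.3138 0.174 ] [ 0.035  0.999 -0.     0.999 -0.035 -0.    -0.    -0.    -1.   ] F [-0.6  0.9 -0.1] w 0.0 g 0.0
top 97 15 y [85. 87. 89.] x [-45.  13.] zmax 108.79481457134104
top 109 14 y [82. 84. 85.] x [-45.  13.] zmax 118.62457840700165
top 121 19 y [79. 81. 82.] x [-42.   9.] zmax 131.74991000315674
top 133 15 y [76. 77. 79.] x [-39.  14.] zmax 144.70343704702765
top 145 16 y [72. 74. 76.] x [-40.  13.] zmax 156.39513196973206
top 157 18 y [69. 71. 72.] x [-39.  10.] zmax 168.2653404605526
top 169 19 y [65. 67. 68.] x [
[... 274 characters left out ...]
08.99602992212485
sce 109 56 y [70. 76. 87.] x [-46.  12.] zmax 120.99361501684946
sce 121 51 y [68. 73. 79.] x [-47.  12.] zmax 132.7313468142479
sce 133 54 y [66. 69. 77.] x [-48.  12.] zmax 144.6320608737541
sce 145 50 y [61. 66. 72.] x [-46.  12.] zmax 156.72258331431289
sce 157 50 y [57. 63. 70.] x [-47.  12.] zmax 168.77933054362646
sce 169 58 y [54. 59. 68.] x [-48.  14.] zmax 180.81692535356717
sce 181 45 y [45. 52. 63.] x [-46.  13.] zmax 192.980551851179
sce 193 68 y [44. 50. 59.] x [-48.  14.] zmax 204.62094706762642
sce 205 38 y [45. 52. 63.] x [-46.  11.] zmax 210.72625640397743
0 [[-49.1,-19.3,-0.3],[0,0,-0.081]],[[-47.4,-23.3,-0.3],[0,0,-0.081]],[[-45.3,-27,-0.3],[0,0,-0.081]]
```

```bash
python3 -m creep '[[[-49.1,-19.3,-5],[0,0,-0.081]],[[-47.4,-23.3,-5],[0,0,-0.081]],[[-45.3,-27,-3],[0,0,-0.081]],[[0,0,0],[0,0,0]],[[0,0,0],[0,0,0]]]' | sed -n 2,4p
python3 - <<'E'
from plate import *
o=st(); print(tof(np.array(o['eef_pos'])))
plan([(*tow(-12,95),.187,102)])
exec(open('tray.py').read())
from sp import *
spacers(p,dict(C=(.467,.355,.009),E=(.4993,.272,.015),D=(.505,.314,.021)))
E
```

```text
eef_pos: [0.4427, 0.169, 0.1879]
tool_rot: [0.63, 0.776, 0.001, 0.0]
ft_force: [0.1, 0.3, 0.4]
46.3 [0.4427 0.169  0.1879] [-0.206  0.979  0.002  0.979  0.206  0.001  0.001  0.002 -1.   ] F [0.1 0.3 0.4] w -0.0003 g 0.0
[-11.17043823 115.21840896 187.87501593]
0 1 x [[-20.2,-0.8,0.9],[0,0,0]]
107 ((534.2276000976562, 364.21710205078125), (63.89681625366211, 119.74659729003906), 43.54092788696289)
55 ((541.8543090820312, 257.0353698730469), (70.02957916259766, 35.09186553955078), 47.31446838378906)
137 ((506.32891845703125, 314.7713317871094), (27.01508140563965, 44.638240814208984), 1.2218527793884277)
37 ((506.28680419921875, 265.3787536621094), (13.562215805053711, 29.23231315612793), 1.2318685054779053)
82 ((368.8465270996094, 441.2471008300781), (17.29443359375, 30.654094696044922), 89.20747375488281)
C c [468.5 356.1] size [84.2 86.5] phi 2.5 thr 152.0
E c [490.2 283.3] size [65.3 66.2] phi 91.3 thr 139.0
D c [493.7 324.9] size [58.  63.8] phi 91.3 thr 141.0
```

```bash
python3 -m creep '[[[-20,-0.8,0],[0,0,0]],[[-15,0,0],[0,0,0]],[[0,0,0],[0,0,0]]]' | sed -n 2,4p
python3 -m creep '[[[-6,0,0],[0,0,0]],[[-6,0,1.5],[0,0,0]],[[-6,0,1.5],[0,0,0]],[[-6,0,2],[0,0,0]],[[-6,0,2],[0,0,0]],[[0,0,0],[0,0,0]]]' | sed -n 2,4p
python3 -c "
from plate import *
o=st(); print(tof(np.array(o['eef_pos'])))"
```

```text
eef_pos: [0.4489, 0.1342, 0.1872]
tool_rot: [0.63, 0.776, 0.0, -0.0]
ft_force: [-0.0, 0.2, 0.3]
eef_pos: [0.4545, 0.1069, 0.1806]
tool_rot: [0.629, 0.777, 0.002, -0.001]
ft_force: [-0.3, 4.3, -1.3]
47.48 [0.4545 0.1069 0.1806] [-0.208  0.978  0.     0.978  0.208  0.005  0.005  0.001 -1.   ] F [-0.3  4.3 -1.3] w 0.0001 g 1.7
[-12.47712927  52.02054456 180.56331409]
```

```bash
python3 -m creep '[[[-7.5,0,2.5],[0,0,0]],[[-7.5,0,3],[0,0,0]],[[-7.5,0,3.5],[0,0,0]],[[-6.5,0,4],[0,0,0]],[[-6.5,0,5],[0,0,0]],[[-6,0,5],[0,0,0]],[[0,0,0],[0,0,0]]]' | sed -n 2,4p
python3 -c "
from plate import *
o=st(); print(tof(np.array(o['eef_pos'])))
w=cloud(cam('scene'));F=tof(w); m=(abs(F[...,0])<44)&(F[...,1]>-50)&(F[...,1]<80)&(F[...,2]>100)&(F[...,2]<215)
"
```

```text
eef_pos: [0.4631, 0.0649, 0.1572]
tool_rot: [0.63, 0.777, 0.0, -0.0]
ft_force: [0.4, 0.3, -0.5]
48.35 [0.4631 0.0649 0.1572] [-0.207  0.978  0.     0.978  0.207  0.001  0.001  0.    -1.   ] F [ 0.4  0.3 -0.5] w 0.0002 g 0.0
[-12.76345417   9.14855189 157.17806138]
```

```bash
python3 -c "
from plate import *
p=cam('scene'); cv2.imwrite('pics/s2.png',cv2.resize(p['image'][130:250,200:350],(750,600),interpolation=cv2.INTER_CUBIC))"
```

```text
(no output)
```

View pics/s2.png

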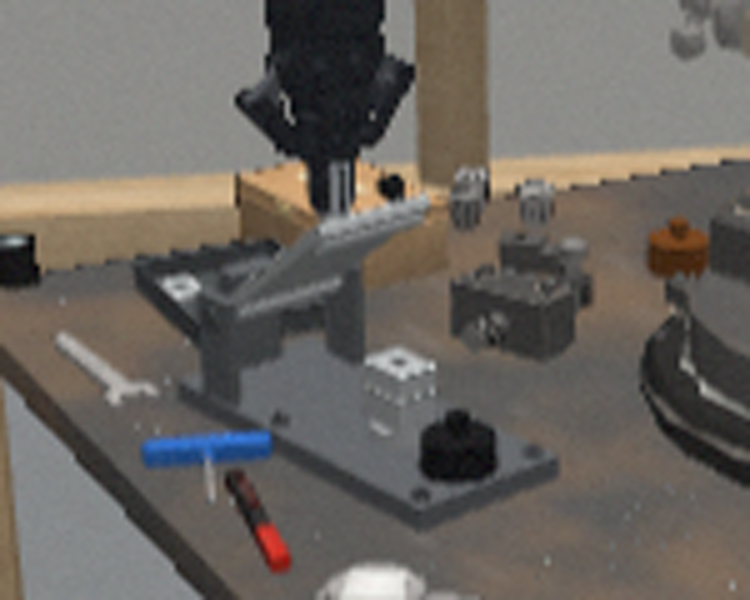

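The plate is at about 0.7 rad, the finger rests on it, and the stack (400,380) is straight. I continue along the arc.

```bash
python3 -m creep '[[[-4,0,4.5],[0,0,0]],[[-4,0,4.5],[0,0,0]],[[-4,0,5],[0,0,0]],[[-3.5,0,5],[0,0,0]],[[-3.5,0,5],[0,0,0]],[[-3,0,5],[0,0,0]]]' | sed -n 2,4p
python3 -m creep '[[[-3,0,6],[0,0,0]],[[-3,0,6],[0,0,0]],[[-2,0,6],[0,0,0]],[[-2,0,6],[0,0,0]],[[-2,0,6],[0,0,0]],[[-2,0,6],[0,0,0]],[[0,0,0],[0,0,0]]]' | sed -n 2,4p
python3 -c "
from plate import *
o=st(); print(tof(np.array(o['eef_pos'])))"
```

```text
eef_pos: [0.4679, 0.0431, 0.128]
tool_rot: [0.63, 0.777, 0.001, -0.0]
ft_force: [-1.0, 6.1, 3.6]
eef_pos: [0.4701, 0.0286, 0.0915]
tool_rot: [0.63, 0.777, -0.001, -0.0]
ft_force: [0.1, -0.9, 0.1]
50.08 [0.4701 0.0286 0.0915] [-0.206  0.979 -0.001  0.979  0.206 -0.001 -0.    -0.001 -1.   ] F [ 0.1 -0.9  0.1] w 0.0001 g 0.0
[-13.46175747 -27.85411226  91.50777004]
```

```bash
python3 -m creep '[[[0,0,3],[0,0,0]],[[0,0,2],[0,0,0]],[[0,0,1],[0,0,0]],[[0,0,0],[0,0,0]]]' | sed -n 2,4p
python3 -m creep '[[[0,0,-50],[0,0,0]],[[0,0,-60],[0,0,0]],[[0,0,-40],[0,0,0]],[[50,0,0],[0,0,0]],[[50,0,0],[0,0,0]],[[50,0,0],[0,0,0]],[[50,0,0],[0,0,0]],[[50,0,0],[0,0,0]],[[0,0,0],[0,0,0]]]' | sed -n 2,4p
python3 - <<'E'
from plate import *
st()
for n in('top','scene'):
    p=cam(n); F=tof(cloud(p)); m=(F[...,0]<10)&(F[...,0]>-40)&(F[...,1]>-50)&(F[...,1]<70)&(F[...,2]>78)&(F[...,2]<110)
    a=np.polyfit(F[m][:,1],F[m][:,2],1); print(n,m.sum(),'tilt',-np.arctan(a[0]),'z at -30',np.polyval(a,-30))
    if n=='top': a=p['image'][200:290,120:330]
    else: b=p['image'][150:250,200:350]
cv2.imwrite('pics/f.png',np.vstack([cv2.resize(a,(700,300),interpolation=cv2.INTER_CUBIC),cv2.resize(b,(435,290),interpolation=cv2.INTER_CUBIC) if 0 else cv2.copyMakeBorder(cv2.resize(b,(435,290),interpolation=cv2.INTER_CUBIC),0,0,0,265,0)]))
E
```

```text
eef_pos: [0.4707, 0.0292, 0.0863]
tool_rot: [0.63, 0.777, 0.0, 0.0]
ft_force: [-0.4, -0.4, 0.5]
eef_pos: [0.4181, 0.2767, 0.2362]
tool_rot: [0.628, 0.778, 0.001, -0.0]
ft_force: [-0.4, -0.6, 0.1]
51.7 [0.4181 0.2767 0.2362] [-0.212  0.977  0.     0.977  0.212  0.001  0.001  0.001 -1.   ] F [-0.4 -0.6  0.1] w -0.0004 g 0.0
top 908 tilt -0.0006354425081426738 z at -30 84.65823236054246
scene 215 tilt -0.002555901333492073 z at -30 81.44637722275974Traceback (most recent call last):
  File "<stdin>", line 8, in <module>
    return _nx.concatenate(arrs, 0, dtype=dtype, casting=casting)
           ~~~~~~~~~~~~~~~^^^^^^^^^^^^^^^^^^^^^^^^^^^^^^^^^^^^^^^
ValueError: all the input arrays must have same number of dimensions, but the array at index 0 has 2 dimension(s) and the array at index 1 has 3 dimension(s)
```

Plate tilt is about 0.001 rad, so it is level. One last check of the tray and cap with a clear view.

```bash
python3 -m creep '[[[0,-60,0],[0,0,0]],[[0,-55,0],[0,0,0]],[[0,0,0],[0,0,0]]]' | sed -n 2,4p
python3 - <<'E'
from plate import *
p=cam('top'); cv2.imwrite('pics/f1.png',cv2.resize(p['image'][200:290,120:330],(800,343),interpolation=cv2.INTER_CUBIC))
s=cam('scene'); cv2.imwrite('pics/f2.png',cv2.resize(s['image'][150:250,200:350],(750,500),interpolation=cv2.INTER_CUBIC))
w=cloud(p); d=(np.hypot(w[...,0]-.4982,w[...,1]+.0392)<.035)&(w[...,2]>.026); print(cv2.minEnclosingCircle((w[d][:,:2]*1000).astype('float32')),np.median(w[d][:,2]))
E
```

```text
eef_pos: [0.3035, 0.2472, 0.2361]
tool_rot: [0.63, 0.777, -0.001, -0.0]
ft_force: [1.4, 0.0, 0.3]
((497.57025146484375, -38.99211502075195), 23.523067474365234) 0.03784284097246845
```

View pics/f1.png

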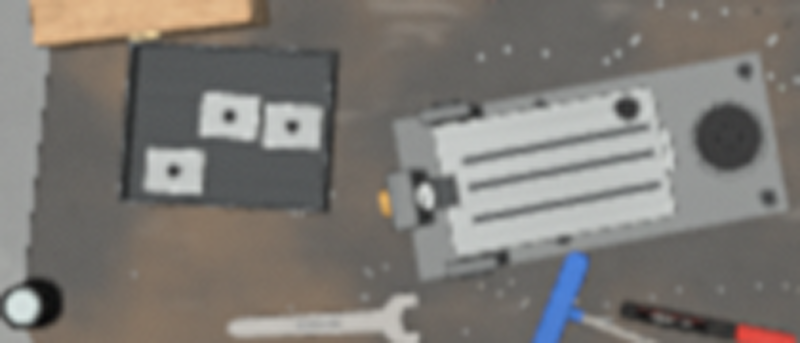

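View pics/f2.png

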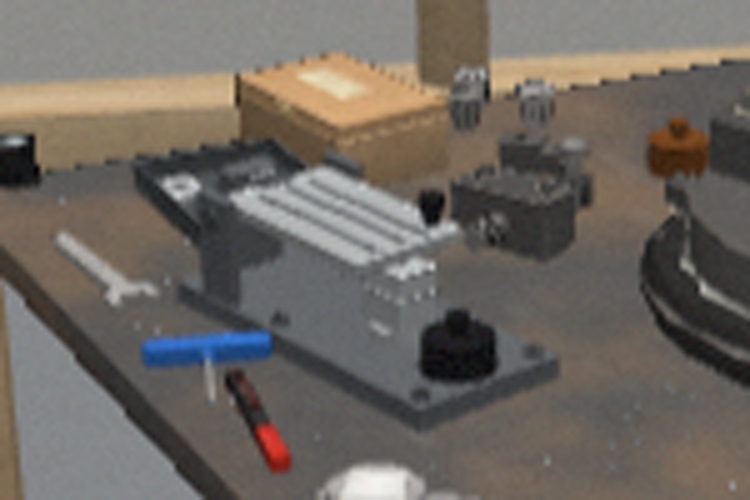

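The plate lies level on the stack, the cap sits in its recess at (728,137), and three spacers lie in the tray at (230,115), (292,127) and (173,170). Handing in.

```bash
python3 -c "
from h import *
print(workorder.job_done())"
```

```text
the job is handed in; nothing more can be done
None
```

The job is handed in, with no verdict returned: the plate measured about 0.001 rad from level on the 24 + 18 mm stack, the cap is in its recess, and the three spare spacers are in the tray, which got bumped about 38 mm during the run.

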